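# Open the anatomy cabinet's sash to its mark and draw out the tray

### The arm

A 6-joint arm with a two-finger parallel gripper is mounted at the origin on the work surface. World frame = base frame: x ahead of the robot, y to its left, z up, the work surface at z = 0. Lengths are in m, angles in rad, forces in N, time in s.
With the tool pointing down it reaches from about 0.275 to 0.75 m from the base axis. Payload 10.2 kg.
Tool frame: the origin (TCP) lies on the centre line of the jaws, within the pads' length; the fingertips stand 22 mm ahead of it and the grasp point (between the pads) lies 3 mm ahead of it; z points along the fingers, y is the direction in which the jaws open and shut (so a half turn about z gives the same grasp; the last joint's range is limited). The gripper opens to 88 mm and grips with 3 to 60 N. Pads are 18 mm wide; open, the fingers measure 123 mm over their backs; the gripper's body (75 mm by 187 mm) begins 45 mm behind the grasp point.
Start: joints at [-1.565, 0.313, 1.498, -0, 1.331, -0.223], TCP at [0.119, -0.511, 0.229] pointing down, gripper open.
Joint ranges: [-2.94, 2.94], [-0.97, 2.17], [0.19, 2.56], [-1.23, 4.37], [0.02, 3.11], [-2.88, 2.88]. Speed limits (rad/s): [2.39, 2.39, 3.01, 3.14, 3.14, 3.14].

### API

Orientations are given as a unit quaternion [w, x, y, z].
In Python, from cell import env gives the robot as it stands.
- The arm moves only by the shell command python3 -m crank 'ROWS' [FORCE]. ROWS is JSON, a list of rows, each a list of 7 numbers: the shift along the tool's x, y, z normalised to -1 to 1, where 1 is 250 mm, then the turn, a rotation vector about the tool's x, y, z normalised to -1 to 1, where 1 is 120 degrees, then the gripper's target within -1 to 1 (fully open at 1, half-way at 0, shut at -1). A call has 1 to 20 rows; each row shifts and turns the pose as measured when the row begins, along the tool's axes as they then stand; what a row does not reach is not made up. A row lasts 1/12 s, in which the tool goes at most 41.7 mm and 7.16 degrees, less where a joint would pass 70% of its speed; a pose out of reach is approached as far as the arm can. A call with a number of a shift or a turn outside -1 to 1 is refused whole. A call with a gripper value outside its range is refused whole. The fingers move at their own pace and stop on an object; FORCE is the grip in N (left out, the last holds). Time passes only in rows, so rows that do not move let the fingers close. It gives the time, the measured TCP pose, the force and the opening at its end, in the units of the state.
- env.get_state(): the state, without advancing time (a new reading comes with each control period).
- env.capture(name): name is "scene" or "top"; returns a dict with "frame" (384x512x3 uint8, red, green, blue), "depth" (384x512 float32, m along the optical axis (not along the pixel's ray), 0 where there is no reading), "mtx" (3x3 intrinsics, pixels), "k1" (the pictures are not rectified: a ray, as slopes to the right and down, at radius r is drawn at 1 + k1 r^2 times it, then the intrinsics apply), "position" and "rotation" of the camera in the world. Camera axes: x right, y up, looking along -z (the intrinsics and any distortion apply to the point x, -y, -z); pixel columns grow to the right and rows downward; lengths in m; the calibration is good to about 2 mm. A picture is of the moment at which its call begins.
- env.finish_job(): hands the job in, once; it reports no verdict.
Trained networks look in a picture, given as the dict that the camera call returned (one of the last four; its "shot" number tells which), for a name from the list of things; names that differ only in an ending like _2 or _b are one class to them, and where a whole thing is asked for, a point or a joint stands for the part that bears it (a point fixed in the world has none). Each returns a list of dicts, best first, with "conf" (0 to 1); they miss things now and then, are a little off and sometimes report something else, mostly with a low value. They report only what shows in the picture. A call takes as long as a camera call. They do not tell look-alikes from the thing itself.
- env.boxes_of(name, picture): "box" ([left, top, right, bottom] in pixels, round what is visible of it).
- env.silhouettes(name, picture): "region" (384x512 bool, what is visible of it) and "box" ([left, top, right, bottom] in pixels, round what is visible of it).
- env.pinpoint(name, picture): "at" ([column, row] in pixels: a listed point, or the origin of a listed thing).
The state is a dict: "clock": time; "q": joint angles; "joint_vel": joint speeds; "tau": joint torques, N m; "eef_pos": TCP position; "tool_rot": TCP orientation; "force": force on the tool from outside, world axes, zero at the start; "torque": the same for the moment, N m; "opening": finger opening in m.
Only numpy, scipy, OpenCV 4.12 (cv2) and the standard library are available. Lean on these libraries where they do the work, as an engineer would, in place of code of your own. Each camera call takes 0.05 s, during which the arm holds its last target.

### The job

Open the display cabinet: push the glass sash up from under its lift rail into the red height mark and on by feel until it just meets its buffer, without forcing it (the hidden spring catch has then snapped in), and let it down gently to hang on the catch by itself. Then draw the specimen tray out to its stop by the black knob, upsetting nothing on it or on the bench.

Things in the scene. Friction and masses are not known exactly. Their poses are not given: they have to be found in the camera images.
- sash (a joint): Height (m) by which the glass sash is raised: 0 shut, 0.165 to 0.22 when hung on its catch. Aluminium frame 376 mm wide, 200 mm tall, 18 mm thick, running upright in the front jambs. 1.1 kg, mostly carried by spring balances: a push of 2 to 5 N raises it; let go below the catch it sinks shut. Pushing it with more than 15 N or letting it drop faster than 100 mm/s would damage it.
- lift_rail (a point): Middle of the flat underside of the lift rail, a smooth grey bar at the bottom edge of the sash, 300 mm long (y), 30 mm deep (x), 12 mm thick, standing out towards the robot from the sash face, which is 15 mm behind the point. Moves with the sash; 104 mm above the bench when shut, the front below it free down to the bench. Axes: x into the cabinet, y left along the rail, z up.
- mark_mid (a point): Middle of the red height mark, a plastic clip 46 mm high round the left jamb as the robot sees it: z is its mid-height; x, y the middle of the jamb, 24 mm further in and 210 mm left of lift_rail. On its catch the sash hangs with lift_rail level with some part of the clip, 19 mm below to 19 mm above its middle; where differs each time and cannot be seen or measured, only felt.
- tray (a joint): How far (m) the white specimen tray is drawn out: 0 in, 0.095 at its stop. It slides level towards the robot, along -x of point lift_rail, and drags with 2 to 3 N.
- tray_knob (a point): Centre of the black tray knob, a cylinder 24 mm across and 22 mm long, axis along the tray's travel (x), on a stem in the middle of the tray, 16 mm clear of the tray front; 142 mm above the bench, 40 mm above the sill, 47 mm further in (x) than lift_rail, close behind the shut sash. Reached only under the raised sash: pinch it across y, fingers tilted forward 45 degrees or more.
- knee_mid (a point): Glossy blue knee-joint model on a white round foot, 68 mm across and 122 mm tall, standing on the tray; point half-way up, z axis up. A bystander.
- paperweight_mid (a point): Jade-green glass paperweight, a dome 68 mm across and 32 mm high, on the tray; point half-way up, z axis up. A bystander.
- clamp_mid (a point): Steel spring clamp with red grips, about 105 mm long, 18 mm high, lying on the tray; point half-way up. A bystander.
- pointer_mid (a point): Beech pointer handle, 120 mm long, 18 mm thick, lying on the tray; point half-way up. A bystander.
- jar_mid (a point): Small glass jar with a steel lid, 56 mm across, 70 mm tall, on the bench; point half-way up. A bystander.
- vertebra_mid (a point): Resin vertebra model, 62 mm wide, 20 mm high, on the bench; point half-way up. A bystander.
- screwdriver_grip (a point): Screwdriver lying on the bench; point in its handle. A bystander.
- parts_tray_mid (a point): Small grey two-part plastic tray, 110 x 160 x 30 mm, on the bench; point half-way up. A bystander.
- cabinet: White and aluminium cabinet, 470 mm wide, 610 mm tall; origin 20 mm above the bench, in the middle of the sash plane; front to -x. Hidden in the right jamb are a sprung catch, passed with about 1 N more push, and a rubber buffer. The sash meets the buffer 2.5 mm above where it will hang; it gives 5 N per mm. Once it is felt the catch is in: let down 2.5 mm the sash hangs and leaves the fingers.
Not all that is in view belongs to the job. There is more than one size of the part that bears knee_mid; the job needs the smallest.

How it is judged:
On the way, in this order (a step that is already met when the one before it is completed fails the run):
1. the sash hangs by itself on its catch within the mark, untouched and at rest, the tray still in (z of lift_rail in the frame of mark_mid between -0.022 and 0.022 m and velocity of joint sash between -0.01 and 0.01 m/s and contact force between each of the arm, the fingers and sash below 0.3 N and value of joint tray below 0.02 m), for 0.3 s.
2. the tray is drawn out to its stop (value of joint tray above 0.085 m), for 0.2 s.
At the end, for the whole second after the job is handed in: The sash hangs at rest on its catch, untouched, lift rail underside within 22 mm of the red mark's mid-height; the tray is out at least 85 of 95 mm; knee model and paperweight stand on it within 0.2 rad of upright, and the clamp and pointer handle lie on it (z of lift_rail in the frame of mark_mid between -0.022 and 0.022 m and velocity of joint sash between -0.01 and 0.01 m/s and value of joint tray above 0.085 m and angle between each of knee_mid, paperweight_mid's own z axis and vertical below 0.2 rad and height (world z) of each of clamp_mid, pointer_mid above 0.108 m).
It fails at once if the sash is pushed with more than 15 N (contact force between any of the fingers, the arm and sash above 15 N).
It fails at once if the sash drops faster than 100 mm/s (velocity of joint sash below -0.1 m/s).
It fails at once if the knee model or the paperweight on the tray is tipped (angle between any of knee_mid, paperweight_mid's own z axis and vertical above 0.5 rad).
It fails at once if something on the bench is shifted by more than 30 mm (distance of any of jar_mid, vertebra_mid, screwdriver_grip, parts_tray_mid from where it was at the start of the episode above 0.03 m).
It also fails if it takes over 72 s, if anything falls off the work surface, if the arm or the gripper's body presses on something with over 40 N, if the wrist force passes 120 N, or if a joint passes its speed limit or range.

## Working session

There is one attempt and no reset: what is moved stays moved. The work goes in short steps, Python scripts to look and compute and a shell command to move; the robot and the scene stay as the last step left them, time stands still between calls to the robot, and variables do not carry over. Pictures are saved under pics/ and viewed, and the job is handed in when it is done.

```bash
ls; mkdir -p pics; cat > h.py <<'E'
import numpy as np, cv2
from cell import env
def save(img,name): cv2.imwrite('pics/'+name,cv2.cvtColor(img,cv2.COLOR_RGB2BGR))
def ray(p,u,v):
    K=np.array(p['mtx']);x=(u-K[0,2])/K[0,0];y=(v-K[1,2])/K[1,1]
    a,b=x,y
    for _ in range(20):
        s=1+p['k1']*(a*a+b*b);a,b=x/s,y/s
    return np.array([a,-b,-1.])
def R(p):
    r=np.array(p['rotation'],float)
    if r.shape==(3,3):return r
    from scipy.spatial.transform import Rotation as Ro
    return Ro.from_quat([r[1],r[2],r[3],r[0]]).as_matrix()
def world(p,u,v,d=None):
    if d is None:
        d=p['depth'][int(round(v)),int(round(u))]
    return np.array(p['position'])+R(p)@(ray(p,u,v)*d)
def project(p,w):
    c=R(p).T@(np.array(w)-np.array(p['position']));a,b=c[0]/-c[2],-c[1]/-c[2]
    s=1+p['k1']*(a*a+b*b);K=np.array(p['mtx'])
    return np.array([K[0,0]*a*s+K[0,2],K[1,1]*b*s+K[1,2]]),-c[2]
E
python3 - <<'E'
from h import *
s=env.get_state();print(s)
for n in('scene','top'):
    p=env.capture(n);save(p['frame'],n+'0.png');print(n,p['position'],p['rotation'],p['mtx'],p['k1'])
    for k in ['lift_rail','mark_mid','tray_knob','knee_mid','paperweight_mid','clamp_mid','pointer_mid','jar_mid','vertebra_mid','screwdriver_grip','parts_tray_mid','cabinet']:
        for r in env.pinpoint(k,p)[:3]:
            u,v=r['at'];
            try:w=world(p,u,v).round(3)
            except Exception as e:w=e
            print(k,round(r['conf'],2),np.round(r['at'],1),w)
E
```

```text
pics
{'clock': 0.0, 'q': array([-1.56540203e+00,  3.13411104e-01,  1.49842138e+00, -3.59802457e-05,
        1.33099928e+00, -2.23374469e-01]), 'joint_vel': array([ 0.00063692,  0.00014235, -0.00130883,  0.00084521, -0.00043541,
        0.00066019]), 'tau': array([ 3.34346396e-04, -4.02205145e+01, -2.52272898e+01,  6.94499910e-02,
        3.51314270e-02, -8.32362207e-05]), 'eef_pos': array([ 0.11904952, -0.51106015,  0.22828689]), 'tool_rot': array([-6.17781244e-04,  9.93464556e-01,  1.14139351e-01,  5.00229116e-05]), 'force': array([-0.37952132, -0.21690049,  0.77229279]), 'torque': array([-0.03056756, -0.04537661, -0.00566426]), 'opening': 0.08792615897596455}
scene [0.23126195 0.15129622 1.36032947] [-0.51376672 -0.07864732  0.13497916  0.84358697] [[413.03405013   0.         257.49215562]
 [  0.         413.03405013 195.95544181]
 [  0.           0.           1.        ]] -0.09867977232022153
lift_rail 0.64 [228.7 211.5] [0.581 0.063 0.119]
mark_mid 0.56 [409.4 191.1] [ 0.39  -0.545 -0.001]
mark_mid 0.46 [153.4 216.6] [0.582 0.253 0.378]
knee_mid 0.74 [191.1 321.9] [0.34  0.32  0.
[... 819 characters left out ...]
0.47 [158.  168.6] [0.611 0.278 0.261]
tray_knob 0.59 [227.5 168.8] [0.606 0.048 0.303]
tray_knob 0.49 [253.  130.6] [ 0.656 -0.037  0.568]
knee_mid 0.9 [189.4 214.3] [0.469 0.189 0.164]
knee_mid 0.61 [195.4 136. ] [0.641 0.103 0.569]
knee_mid 0.4 [131.3 156.1] [0.59  0.257 0.57 ]
clamp_mid 0.62 [256.1 130.3] [ 0.656 -0.044  0.571]
pointer_mid 0.18 [157.6 250. ] [0.339 0.332 0.021]
jar_mid 0.52 [135.8 235.8] [0.392 0.402 0.07 ]
vertebra_mid 0.68 [159.7 250.9] [0.336 0.324 0.023]
screwdriver_grip 0.69 [350.7 235.3] [ 0.405 -0.393  0.026]
parts_tray_mid 0.73 [390.5 241.9] [ 0.383 -0.537  0.03 ]
parts_tray_mid 0.39 [225.4 183.3] [0.584 0.072 0.114]
cabinet 0.75 [228.6 178.7] [0.601 0.061 0.116]
```

```bash
python3 - <<'E'
import cv2
for n in('scene','top'):
    i=cv2.imread(f'pics/{n}0.png');cv2.imwrite(f'pics/{n}0b.png',cv2.resize(i,(800,600),interpolation=cv2.INTER_CUBIC))
E
```

```text
(no output)
```

View pics/scene0b.png

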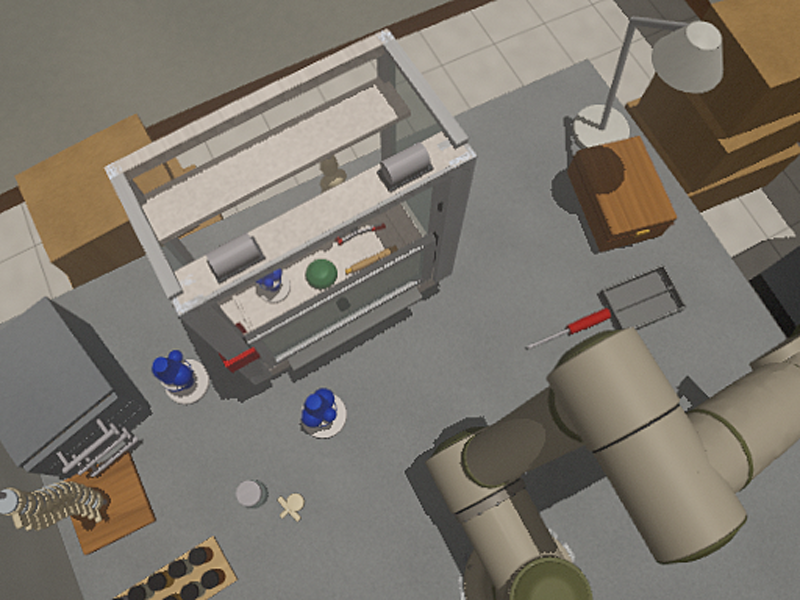

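View pics/top0b.png

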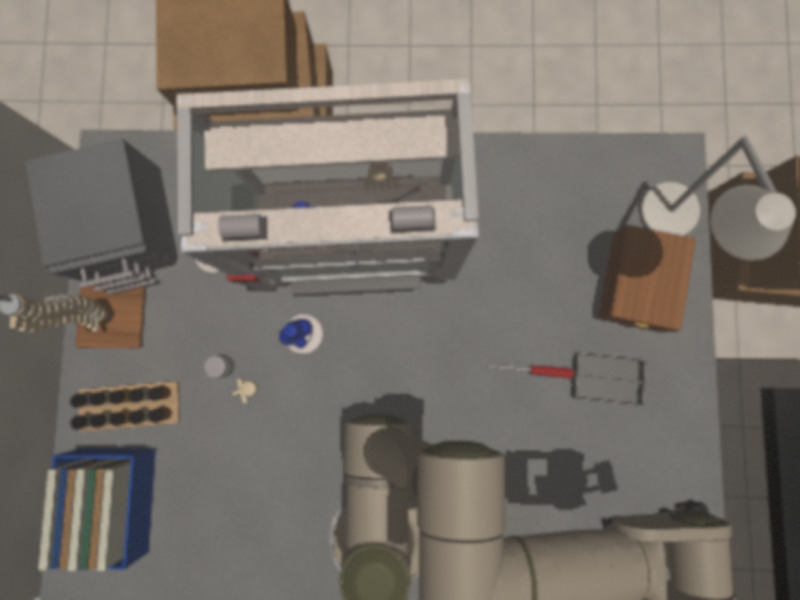

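The scene view shows the cabinet with the knee on the tray at about (270,280), and two other blue knees on the bench at (178,375) and (320,410). The lift rail runs from (290,370) to (425,295), the red mark is at (240,358), and the knob is behind the glass at (343,303) (all 800x600 pixels). Next I fit the rail, mark and cabinet from depth.

```bash
python3 - <<'E'
from h import *
for n in('top','scene'):
    p=env.capture(n)
    H,W=p['depth'].shape
    P=np.full((H,W,3),np.nan)
    for v in range(H):
        for u in range(W):
            d=p['depth'][v,u]
            if d>0:P[v,u]=world(p,u,v,d)
    np.save(n+'P.npy',P);np.save(n+'F.npy',p['frame'])
    f=p['frame'].astype(int)
    m=(P[...,2]>.106)&(P[...,2]<.125)&(P[...,0]>.54)&(P[...,0]<.64)&(P[...,1]>-.14)&(P[...,1]<.28)
    q=P[m]; print(n,'rail pts',len(q))
    r=cv2.minAreaRect(q[:,:2].astype(np.float32));print(r,cv2.boxPoints(r).round(3).tolist(),np.median(q[:,2]))
    red=(f[...,0]>120)&(f[...,1]<70)&(f[...,2]<70)&(P[...,1]>.2)&(P[...,1]<.32)&(P[...,0]>.5)&(P[...,0]<.68)
    q=P[red];print('red',len(q),np.percentile(q,[2,50,98],axis=0).round(3).tolist())
    vv,uu=np.nonzero(red);print(uu.min(),uu.max(),vv.min(),vv.max())
    for k in ['lift_rail','mark_mid','tray_knob','sash','tray','knee_mid']:
        for x in env.silhouettes(k,p)[:3]:
            q=P[x['region']];print(k,round(x['conf'],2),np.round(x['box']),np.nanpercentile(q,[3,50,97],axis=0).round(3).tolist())
    s=p['frame']
    c=s[130:280,90:310] if n=='scene' else s[90:240,110:320]
    save(cv2.resize(c,None,fx=3.6,fy=3.6,interpolation=cv2.INTER_CUBIC),n+'crop.png')
E
```

```text
top rail pts 794
((0.5921760201454163, 0.06767810881137848), (0.03821399807929993, 0.4135102927684784), 3.527406930923462) [[0.5600000023841858, 0.27300000190734863], [0.5860000252723694, -0.14000000059604645], [0.6240000128746033, -0.1379999965429306], [0.5989999771118164, 0.2750000059604645]] 0.11669067591621018
red 39 [[0.572, 0.249, 0.312], [0.575, 0.268, 0.317], [0.579, 0.298, 0.321]]
146 162 176 178
lift_rail 0.76 [158. 161. 283. 190.] [[0.576, -0.108, 0.113], [0.605, 0.066, 0.18], [0.624, 0.239, 0.307]]
mark_mid 0.45 [146. 162. 164. 180.] [[0.568, 0.249, -0.001], [0.572, 0.275, 0.313], [0.609, 0.374, 0.324]]
tray_knob 0.69 [174. 120. 279. 164.] [[0.659, -0.097, 0.105], [0.793, 0.081, 0.112], [0.822, 0.252, 0.161]]
sash 0.56 [159. 161. 283. 190.] [[0.574, -0.106, 0.112], [0.605, 0.066, 0.177], [0.625, 0.241, 0.307]]
tray 0.66 [172. 117. 278. 164.] [[0.656, -0.098, 0.105], [0.79, 0.079, 0.112], [0.824, 0.253, 0.163]]
knee_mid 0.96 [179. 205. 205. 227.] [[0.439, 0.162, 0.011], [0.472, 0.189, 0.12], [0.519, 0.232, 0.177]]
knee_mid 0.62 [187. 130. 201. 135.] [[0.737, 0.164, 0.11], 
[... 906 characters left out ...]
1. 214.] [[0.69, -0.107, 0.104], [0.739, 0.085, 0.11], [0.784, 0.249, 0.127]]
sash 0.58 [156. 149. 279. 239.] [[0.579, -0.112, 0.112], [0.61, 0.068, 0.195], [0.625, 0.238, 0.306]]
sash 0.29 [ 66.  19. 303. 244.] [[0.581, -0.151, 0.105], [0.701, 0.062, 0.489], [0.838, 0.291, 0.598]]
tray 0.75 [149. 135. 260. 210.] [[0.695, -0.105, 0.104], [0.74, 0.078, 0.11], [0.784, 0.248, 0.121]]
knee_mid 0.97 [ 95. 224. 134. 259.] [[0.635, 0.391, 0.004], [0.665, 0.421, 0.086], [0.71, 0.473, 0.175]]
knee_mid 0.73 [165. 174. 187. 191.] [[0.716, 0.147, 0.113], [0.731, 0.174, 0.122], [0.756, 0.206, 0.206]]
knee_mid 0.73 [191. 248. 221. 278.] [[0.441, 0.161, 0.011], [0.466, 0.197, 0.121], [0.501, 0.239, 0.176]]
```

View pics/scenecrop.png

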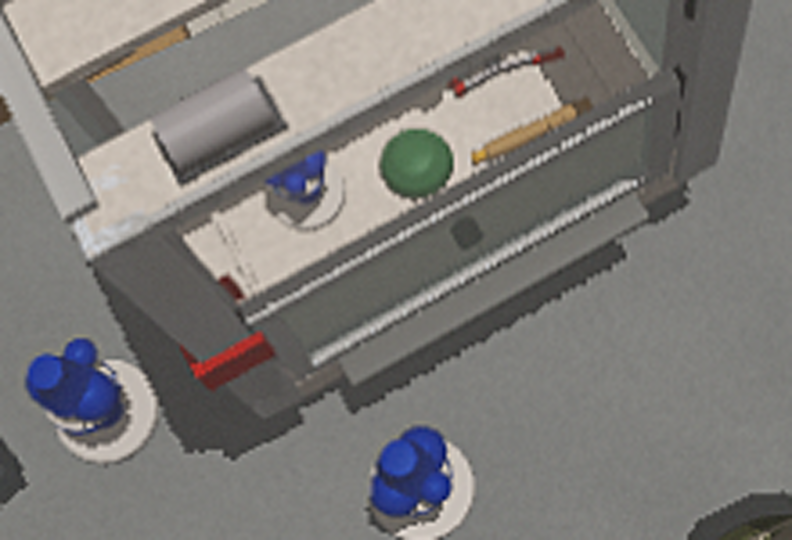

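View pics/topcrop.png

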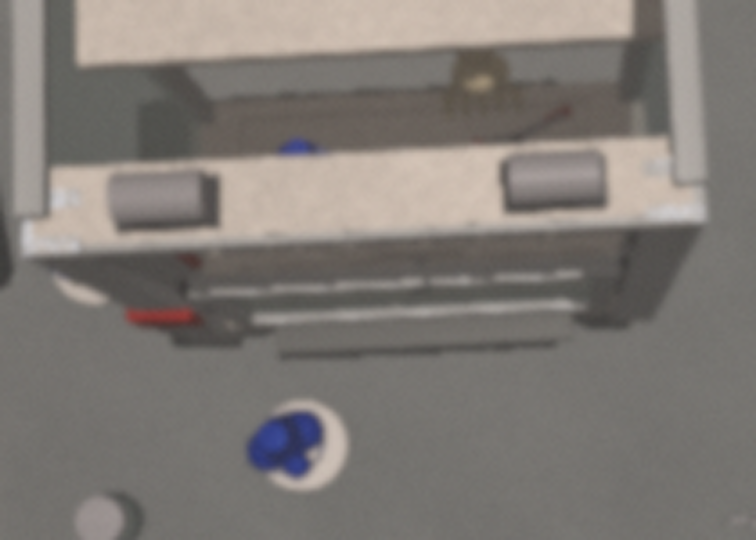

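```bash
python3 - <<'E'
from h import *
a=np.deg2rad(3.55);ex=np.array([np.cos(a),np.sin(a)]);ey=np.array([-np.sin(a),np.cos(a)])
for n in('top','scene'):
    P=np.load(n+'P.npy');xy=P[...,:2];X=xy@ex;Y=xy@ey;Z=P[...,2]
    # map of points in cabinet-aligned coords at rail height
    m=(Z>.111)&(Z<.121)&(X>.56)&(X<.66)&(Y>-.2)&(Y<.3)
    for y0 in np.arange(-.16,.28,.02):
        k=m&(Y>=y0)&(Y<y0+.02)
        if k.sum():print(n,round(y0,2),k.sum(),np.percentile(X[k],[0,10,90,100]).round(4),np.median(Z[k]).round(4))
    k=m&(X<.605); print('Y ext',np.percentile(Y[k],[0,1,99,100]).round(4))
    # cabinet overall roof front
    m=(Z>.55)&(X>.5)&(X<1); print('roof',np.percentile(X[m],[1,99]).round(3),np.percentile(Y[m],[1,99]).round(3),np.median(Z[m]))
    r=cv2.minAreaRect(xy[m].astype(np.float32));print(r)
E
```

```text
top -0.14 11 [0.5771 0.5849 0.6064 0.6066] 0.1132
top -0.12 42 [0.5774 0.5782 0.6062 0.6069] 0.117
top -0.1 42 [0.5777 0.5785 0.6032 0.6044] 0.1166
top -0.08 42 [0.5761 0.5797 0.6045 0.606 ] 0.1161
top -0.06 49 [0.5766 0.5774 0.6033 0.6064] 0.1161
top -0.04 46 [0.5774 0.5801 0.6038 0.6072] 0.1165
top -0.02 41 [0.5762 0.5789 0.6042 0.6116] 0.1172
top -0.0 51 [0.5764 0.5771 0.6053 0.6064] 0.116
top 0.02 40 [0.5771 0.58   0.6058 0.6065] 0.1162
top 0.04 43 [0.578  0.5786 0.6039 0.6074] 0.1162
top 0.06 43 [0.5764 0.5795 0.6048 0.6077] 0.1173
top 0.08 45 [0.5766 0.58   0.6056 0.6067] 0.1163
top 0.1 43 [0.577  0.5786 0.6033 0.6068] 0.118
top 0.12 42 [0.5779 0.5794 0.6042 0.6072] 0.117
top 0.14 46 [0.5762 0.5794 0.6052 0.6062] 0.1169
top 0.16 45 [0.5767 0.5789 0.6029 0.607 ] 0.1157
top 0.18 3 [0.6064 0.6064 0.6071 0.6072] 0.1195
top 0.22 4 [0.594  0.595  0.6038 0.6046] 0.1202
Y ext [-0.1721 -0.1212  0.1788  0.2278]
roof [0.594 0.843] [-0.2    0.256] 0.5748625120699968
((0.7163683176040649, 0.07264642417430878), (0.25254982709884644, 0.4616049528121948), 3.5594422817230225)
scene -0.16 6 [0.6
[... 553 characters left out ...]
e 0.06 63 [0.5793 0.5821 0.6079 0.6108] 0.1164
scene 0.08 63 [0.5795 0.5821 0.6072 0.6112] 0.1163
scene 0.1 64 [0.5794 0.582  0.6083 0.6112] 0.1159
scene 0.12 62 [0.5792 0.5821 0.6077 0.611 ] 0.1165
scene 0.14 60 [0.5783 0.5823 0.6086 0.6107] 0.1163
scene 0.16 53 [0.5801 0.5841 0.6099 0.6111] 0.1168
scene 0.18 6 [0.6096 0.6099 0.6113 0.6114] 0.1163
scene 0.2 6 [0.5971 0.6004 0.6113 0.6115] 0.1141
scene 0.22 8 [0.5955 0.5957 0.6077 0.6299] 0.1175
scene 0.24 4 [0.595  0.5954 0.5966 0.5968] 0.1142
Y ext [-0.1928 -0.164   0.2289  0.2531]
roof [0.595 0.843] [-0.201  0.255] 0.5725744017833332
((0.7167393565177917, 0.07095669209957123), (0.25380179286003113, 0.46261024475097656), 3.469334602355957)
```

Measured so far:
- Cabinet yaw is about 3.5°. In cabinet axes, lift_rail is at X 0.593, Y 0.028 (world 0.590, 0.065).
- The red mark's top is at z≈0.318, so its middle is at ≈0.295, which fits a raise of 0.191±0.019.
- There are three blue knees. In scene 800x600 pixels, (270,280) is on the tray, is the smallest and is the bystander. Those at (178,375) and (320,410) are larger look-alikes on the bench. I'll keep clear of the one at world (0.47,0.19).

I'll start by tilting the tool forward.

```bash
python3 -m crank '[[0,0,0,0,0.06,0,-1],[0,0,0,0,0.06,0,-1],[0,0,0,0,0.06,0,-1],[0,0,0,0,0.06,0,-1]]' 20; cat > st.py <<'E'
from h import *
from scipy.spatial.transform import Rotation as Ro
def pose():
    s=env.get_state();w,x,y,z=s['tool_rot'];return s,np.array(s['eef_pos']),Ro.from_quat([x,y,z,w]).as_matrix()
def target(phi,t):
    c,s=np.cos(phi),np.sin(phi);z=np.array([np.sin(t)*c,np.sin(t)*s,-np.cos(t)]);y=np.array([s,-c,0]);return np.stack([np.cross(y,z),y,z],1)
def show():
    s,p,M=pose();z=M[:,2];a=np.deg2rad(3.5);X=p[0]*np.cos(a)+p[1]*np.sin(a);Y=-p[0]*np.sin(a)+p[1]*np.cos(a)
    print('t',round(s['clock'],2),'q',np.round(s['q'],2),'p',p.round(4),'XY',round(X,4),round(Y,4),'tilt',np.degrees(np.arccos(-z[2])).round(1),'az',np.degrees(np.arctan2(z[1],z[0])).round(1),'yz',M[2,1].round(3),'F',np.round(s['force'],2),'op',round(s['opening'],3))
def cab(X,Y,Z):
    a=np.deg2rad(3.5);return np.array([X*np.cos(a)-Y*np.sin(a),X*np.sin(a)+Y*np.cos(a),Z])
def delta(P,phi,t):
    s,p,M=pose();d=M.T@(np.array(P)-p)/.25;T=target(np.radians(phi),np.radians(t))
    r=Ro.from_matrix(M.T@T).as_rotvec()/np.radians(120);print('shift',d.round(3),'turn',r.round(3),'in new axes',(T.T@(np.array(P)-p)/.25).round(3))
E
python3 -c "from st import *;show()"
```

```text
clock: 2.33
eef_pos: [0.1231, -0.5115, 0.232]
tool_rot: [-0.025, 0.961, 0.115, 0.249]
force: [0.5, -0.1, 0.1]
opening: 0.0638
t 2.33 q [-1.79  0.37  1.5   0.45  1.51 -0.54] p [ 0.1231 -0.5115  0.232 ] XY 0.0916 -0.518 tilt 28.9 az 12.6 yz 0.009 F [ 0.45 -0.13  0.09] op 0.064
```

```bash
python3 -m crank '[[0,0,0,0,0.06,0,-1],[0,0,0,0,0.06,0,-1],[0,0,0,0,0.06,0,-1],[0,0,0,0,0.06,0,-1],[0,0,0,0,0.06,0,-1],[0,0,0,0,0.06,0,-1],[0,0,0,0,0.06,0,-1]]' >/dev/null
python3 -c "
from st import *;show();delta(cab(.47,-.01,.2),10,78)"
```

```text
t 2.92 q [-1.99  0.67  1.52  1.01  1.95 -0.81] p [ 0.1188 -0.5146  0.2364] XY 0.0871 -0.5209 tilt 79.1 az 12.9 yz 0.023 F [-0.35 -0.39 -0.1 ] op 0.017
shift [ 0.249 -1.761  1.838] turn [-0.023 -0.009  0.016] in new axes [ 0.222 -1.857  1.745]
```

```bash
python3 -m crank '[[0.01,-0.12,0.1,0,0,0,-1],[0.01,-0.12,0.1,0,0,0,-1],[0.01,-0.12,0.1,0,0,0,-1],[0.01,-0.12,0.1,0,0,0,-1],[0.01,-0.12,0.1,0,0,0,-1],[0.01,-0.12,0.1,0,0,0,-1],[0.01,-0.12,0.1,0,0,0,-1],[0.01,-0.12,0.1,0,0,0,-1]]' >/dev/null
python3 -c "
from st import *;show();delta(cab(.47,-.01,.2),10,78)"
```

```text
t 3.58 q [-1.94  0.26  2.41  0.97  1.66 -1.19] p [ 0.2622 -0.2296  0.2074] XY 0.2477 -0.2452 tilt 79.8 az 12.5 yz 0.012 F [ 0.24 -0.43 -0.32] op 0.0
shift [ 0.161 -0.788  1.015] turn [-0.021 -0.015  0.01 ] in new axes [ 0.177 -0.834  0.975]
```

```bash
python3 -m crank '[[0.03,0,0.16,0,0,0,-1],[0.03,0,0.16,0,0,0,-1],[0.03,-0.02,0.16,0,0,0,-1],[0.03,-0.06,0.15,0,0,0,-1],[0.03,-0.08,0.14,0,0,0,-1]]' >/dev/null
python3 -c "
from st import *;show();delta(cab(.47,-.01,.2),10,78)"
```

```text
t 4.0 q [-1.24  0.25  2.42  1.6   1.35 -1.1 ] p [ 0.4417 -0.1536  0.2102] XY 0.4315 -0.1803 tilt 79.8 az 11.5 yz 0.012 F [ 0.67 -0.77 -0.21] op 0.001
shift [ 0.011 -0.653  0.25 ] turn [-0.012 -0.015  0.008] in new axes [ 0.008 -0.659  0.234]
```

```bash
python3 -m crank '[[0,-0.06,0.1,0,0,0,-1],[0,-0.1,0.08,0,0,0,-1],[0,-0.12,0.05,0,0,0,-1],[0,-0.1,0,0,0,0,-1]]' >/dev/null
python3 -c "
from st import *;show();delta(cab(.545,-.04,.08),10,80)"
```

```text
t 4.33 q [-0.86  0.25  2.5   1.98  1.22 -1.22] p [ 0.4829 -0.0437  0.1995] XY 0.4793 -0.0731 tilt 79.8 az 11.6 yz 0.018 F [ 0.77 -1.13  0.3 ] op 0.0
shift [-0.419 -0.102  0.359] turn [-0.013  0.001  0.011] in new axes [-0.423 -0.102  0.355]
```

```bash
python3 -m crank '[[0,0,0.12,0,0,0,-1],[-0.12,-0.03,0.04,0,0,0,-1],[-0.16,-0.03,0,0,0,0,-1],[-0.12,-0.03,0,0,0,0,-1],[0,0,0,0,0,0,-1]]' >/dev/null
python3 -c "
from st import *;show();delta(cab(.545,-.04,.08),8,80)"
```

```text
t 4.75 q [-0.71  0.71  2.47  2.22  1.41 -1.62] p [ 0.5006 -0.0115  0.0921] XY 0.4989 -0.042 tilt 79.7 az 12.1 yz 0.021 F [-0.76  0.79  0.27] op 0.001
shift [-0.015  0.019  0.189] turn [-0.034  0.002  0.016] in new axes [-0.016  0.006  0.19 ]
```

```bash
python3 -m crank '[[-0.06,0,0.04,-0.02,0,0.01,-1],[-0.04,0,0.06,-0.02,0,0.01,-1],[0,0,0,0,0,0,-1]]' >/dev/null
python3 - <<'E'
from st import *
show();delta(cab(.572,-.04,.08),8,80)
for n in ('scene','top'):
    p=env.capture(n);c=p['frame'][130:330,150:400] if n=='scene' else p['frame'][120:320,150:400];save(cv2.resize(c,None,fx=3,fy=3,interpolation=cv2.INTER_CUBIC),n+'1.png')
E
```

```text
t 5.0 q [-0.59  0.82  2.41  2.44  1.46 -1.62] p [ 0.5224 -0.0102  0.0636] XY 0.5208 -0.042 tilt 79.8 az 6.9 yz -0.009 F [0.1  0.05 0.67] op 0.0
shift [0.101 0.003 0.19 ] turn [ 0.009  0.001 -0.006] in new axes [0.1   0.008 0.19 ]
```

View pics/scene1.png

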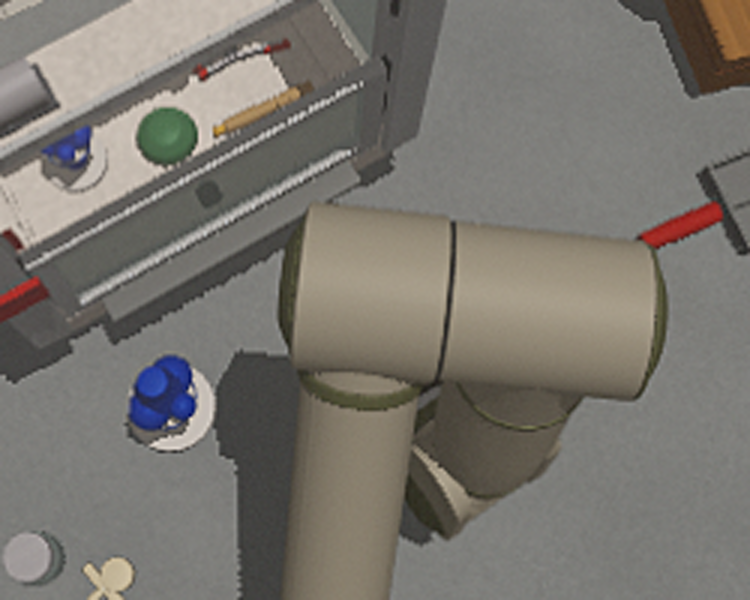

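View pics/top1.png

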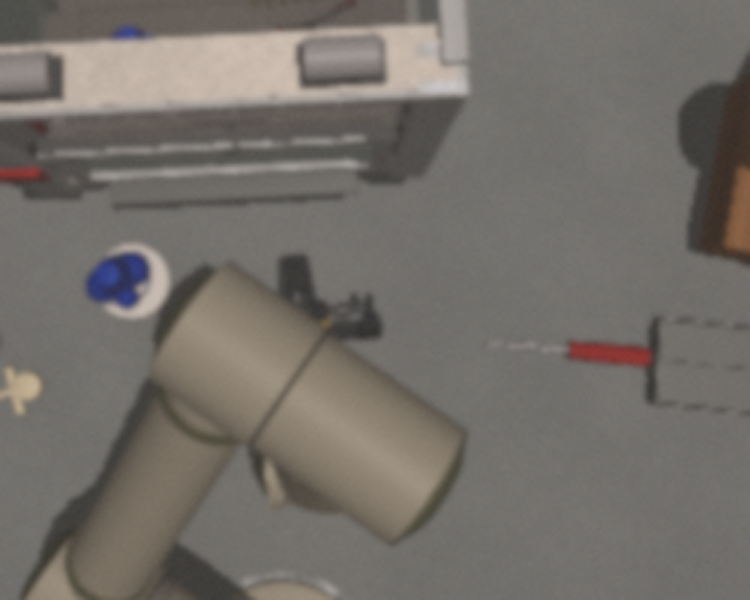

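The top view shows the closed fingers at about (295,270), pointing at the rail, with the rail front still clear ahead. The decoy knee at (130,280) is clear to the left. Now I go in under the rail.

```bash
python3 -m crank '[[0.01,0,0.08,0,0,0,-1],[0.02,0,0.08,0,0,0,-1],[0.02,0,0.03,0,0,0,-1],[0,0,0,0,0,0,-1]]' >/dev/null
python3 - <<'E'
from st import *
show();delta(cab(.572,-.04,.08),6,80)
for n in ('scene','top'):
    p=env.capture(n);pts=np.array([world(p,u,v,p['depth'][v,u]) for v in range(100,384,2) for u in range(180,420,2) if p['depth'][v,u]>0])
    k=(pts[:,2]>.2)&(pts[:,0]<.585);q=pts[k];print(n,'arm max x',np.sort(q[:,0])[-5:].round(3),'zmax',q[:,2].max().round(3))
E
```

```text
t 5.43 q [-0.49  0.75  2.29  2.52  1.32 -1.51] p [ 0.5724 -0.0077  0.0789] XY 0.5709 -0.0427 tilt 80.5 az 7.0 yz -0.002 F [-0.23  0.19  0.12] op 0.0
shift [ 0.005 -0.01   0.004] turn [-0.008 -0.004  0.001] in new axes [ 0.005 -0.01   0.004]
scene arm max x [0.439 0.441 0.441 0.443 0.445] zmax 0.584
top arm max x [0.443 0.443 0.444 0.448 0.448] zmax 0.584
```

```bash
python3 -m crank '[[0.012,0,-0.002,0,0,0,-1],[0.012,0,-0.002,0,0,0,-1],[0.008,0,-0.0014,0,0,0,-1],[0.008,0,-0.0014,0,0,0,-1]]' |grep -E "pos|force"
python3 -m crank '[[0.008,0,-0.0014,0,0,0,-1],[0.008,0,-0.0014,0,0,0,-1],[0.008,0,-0.0014,0,0,0,-1]]'|grep -E "pos|force"
python3 -m crank '[[0.008,0,-0.0014,0,0,0,-1],[0.008,0,-0.0014,0,0,0,-1],[0.008,0,-0.0014,0,0,0,-1]]'|grep -E "pos|force"
```

```text
eef_pos: [0.5691, -0.0094, 0.0893]
force: [0.3, -1.0, -1.2]
eef_pos: [0.5685, -0.0097, 0.0958]
force: [0.2, -0.1, -0.4]
eef_pos: [0.5684, -0.0096, 0.1023]
force: [0.4, -0.5, -0.7]
```

```bash
python3 -m crank '[[0.004,0,0.02,0,0,0,-1],[0,0,0,0,0,0,-1]]'|grep -E "pos|force"
python3 -m crank '[[0.008,0,-0.001,0,0,0,-1],[0.008,0,-0.001,0,0,0,-1]]'|grep -E "pos|force"
python3 -m crank '[[0.008,0,-0.001,0,0,0,-1],[0.008,0,-0.001,0,0,0,-1]]'|grep -E "pos|force"
python3 -c "
from st import *
show();p=env.capture('top');q=env.pinpoint('lift_rail',p)[0]['at'];print(q,world(p,*q))
c=p['frame'][120:320,150:400];save(cv2.resize(c,None,fx=3,fy=3,interpolation=cv2.INTER_CUBIC),'top2.png')"
```

```text
eef_pos: [0.5739, -0.009, 0.103]
force: [-0.1, 0.4, -0.3]
eef_pos: [0.5743, -0.0088, 0.1069]
force: [0.7, -0.3, 0.3]
eef_pos: [0.5746, -0.0087, 0.1112]
force: [-0.3, 0.5, -0.9]
t 6.87 q [-0.49  0.64  2.3   2.5   1.24 -1.45] p [ 0.5746 -0.0087  0.1112] XY 0.573 -0.0437 tilt 80.2 az 6.9 yz -0.004 F [-0.31  0.48 -0.86] op 0.0
[226.8, 185.5] [0.5765942  0.06730605 0.1128503 ]
```

View pics/top2.png

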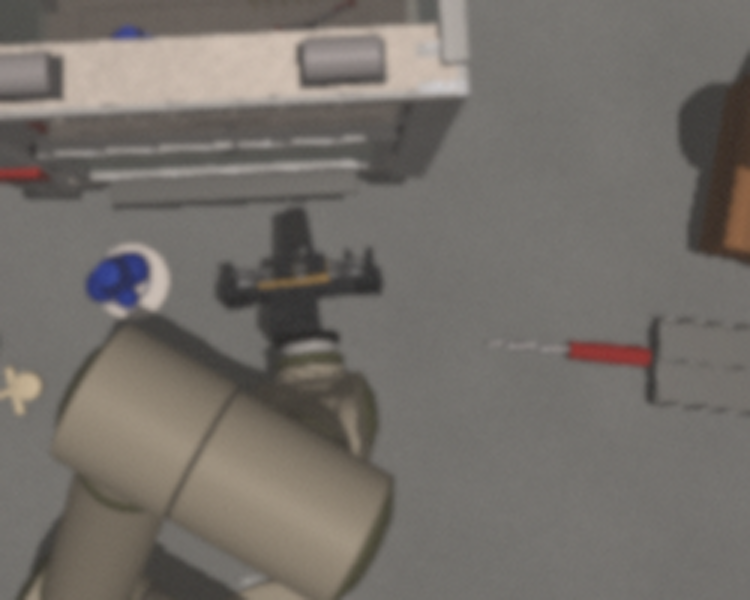

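```bash
cat > rail.py <<'E'
from st import *
def rail(n='top'):
    p=env.capture(n);a=np.radians(3.5)
    K=np.array(p['mtx']);H,W=p['depth'].shape
    pts=np.array([world(p,u,v,p['depth'][v,u]) for v in range(100,260) for u in range(130,320) if p['depth'][v,u]>0])
    X=pts[:,0]*np.cos(a)+pts[:,1]*np.sin(a);Y=-pts[:,0]*np.sin(a)+pts[:,1]*np.cos(a)
    for lo,hi in((-.12,-.08),(-.06,-.03),(.05,.17)):
        k=(X>.575)&(X<.602)&(Y>lo)&(Y<hi)&(pts[:,2]>.07)&(pts[:,2]<.4);print(n,lo,k.sum(),'z pct',np.percentile(pts[k,2],[5,50,95]).round(4))
if __name__=='__main__':show();rail('top');rail('scene')
E
python3 rail.py
```

```text
t 6.97 q [-0.49  0.64  2.3   2.51  1.24 -1.45] p [ 0.5746 -0.0087  0.1114] XY 0.573 -0.0438 tilt 80.2 az 6.9 yz -0.004 F [-0.25 -0.65 -0.95] op 0.0
top -0.12 76 z pct [0.1113 0.1167 0.1208]
top -0.06 64 z pct [0.1108 0.1161 0.12  ]
top 0.05 238 z pct [0.1105 0.1162 0.1211]
scene -0.12 93 z pct [0.1104 0.117  0.1204]
scene -0.06 70 z pct [0.109  0.1161 0.1204]
scene 0.05 293 z pct [0.1113 0.116  0.1208]
```

```bash
python3 - <<'E'
from st import *
s,pp,M=pose();tip=pp+M[:,2]*.022;print('tip',tip)
for n in('top','scene'):
    p=env.capture(n);a=np.radians(3.5)
    print(n,'tip px',project(p,tip)[0],'tcp px',project(p,pp)[0])
    L=[]
    for v in range(100,300):
        for u in range(130,400):
            d=p['depth'][v,u]
            if d>0:
                w=world(p,u,v,d);X=w[0]*np.cos(a)+w[1]*np.sin(a);Y=-w[0]*np.sin(a)+w[1]*np.cos(a)
                if -.07<Y<-.015 and .5<X<.6 and w[2]>.05:L.append((X,Y,w[2],u,v))
    L=np.array(L)
    for x in np.arange(.5,.6,.008):
        k=(L[:,0]>=x)&(L[:,0]<x+.008)
        if k.sum():print(round(x,3),k.sum(),'Y',L[k,1].min().round(3),L[k,1].max().round(3),'z',np.percentile(L[k,2],[10,50,90]).round(3))
    tp=project(p,tip)[0].astype(int);c=p['frame'][tp[1]-35:tp[1]+35,tp[0]-45:tp[0]+45];save(cv2.resize(c,None,fx=8,fy=8,interpolation=cv2.INTER_CUBIC),n+'3.png')
E
```

```text
tip [ 0.59605241 -0.00613363  0.10736437]
top tip px [247.29220224 180.58875535] tcp px [247.87319904 186.3698535 ]
0.5 19 Y -0.067 -0.021 z [0.131 0.135 0.139]
0.508 15 Y -0.064 -0.032 z [0.118 0.132 0.137]
0.516 21 Y -0.064 -0.032 z [0.126 0.13  0.133]
0.524 17 Y -0.064 -0.032 z [0.126 0.131 0.133]
0.532 21 Y -0.061 -0.032 z [0.123 0.128 0.131]
0.54 20 Y -0.061 -0.033 z [0.121 0.125 0.13 ]
0.548 17 Y -0.058 -0.033 z [0.121 0.124 0.127]
0.556 12 Y -0.058 -0.033 z [0.119 0.123 0.127]
0.572 19 Y -0.07 -0.016 z [0.112 0.114 0.117]
0.58 35 Y -0.067 -0.016 z [0.114 0.116 0.12 ]
0.588 93 Y -0.069 -0.015 z [0.116 0.557 0.571]
0.596 53 Y -0.069 -0.016 z [0.116 0.57  0.573]
scene tip px [246.35939831 198.95817596] tcp px [250.14920875 204.01562418]
0.5 16 Y -0.068 -0.021 z [0.131 0.154 0.16 ]
0.508 21 Y -0.067 -0.031 z [0.128 0.133 0.135]
0.516 31 Y -0.065 -0.03 z [0.115 0.129 0.135]
0.524 27 Y -0.063 -0.031 z [0.126 0.128 0.132]
0.532 24 Y -0.063 -0.031 z [0.124 0.126 0.13 ]
0.54 28 Y -0.061 -0.032 z [0.121 0.127 0.13 ]
0.548 25 Y -0.062 -0.032 z [0.119 0.124 0.128]
0.556 20 Y -0.06 -0.035 z [0.12  0.123 0.127]
0.564 6 Y -0.057 -0.038 z [0.12  0.122 0.124]
0.572 5 Y -0.066 -0.032 z [0.11  0.111 0.112]
0.58 50 Y -0.07 -0.015 z [0.111 0.116 0.119]
0.588 147 Y -0.07 -0.015 z [0.115 0.556 0.569]
0.596 75 Y -0.07 -0.016 z [0.116 0.57  0.572]
```

View pics/scene3.png

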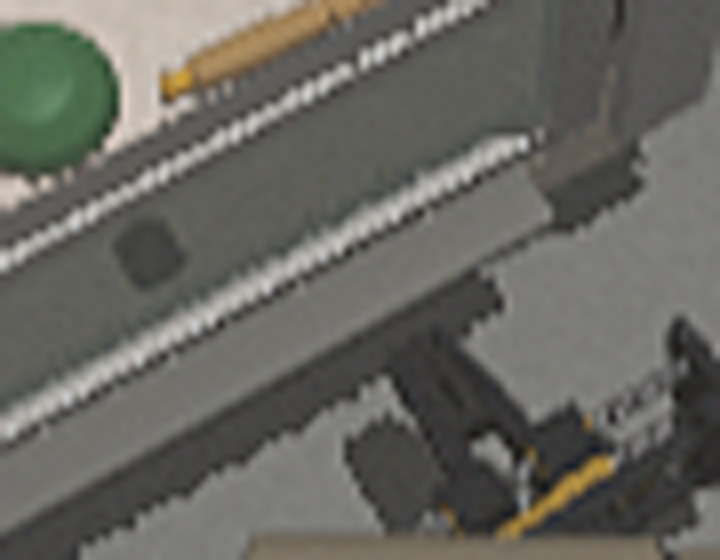

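View pics/top3.png

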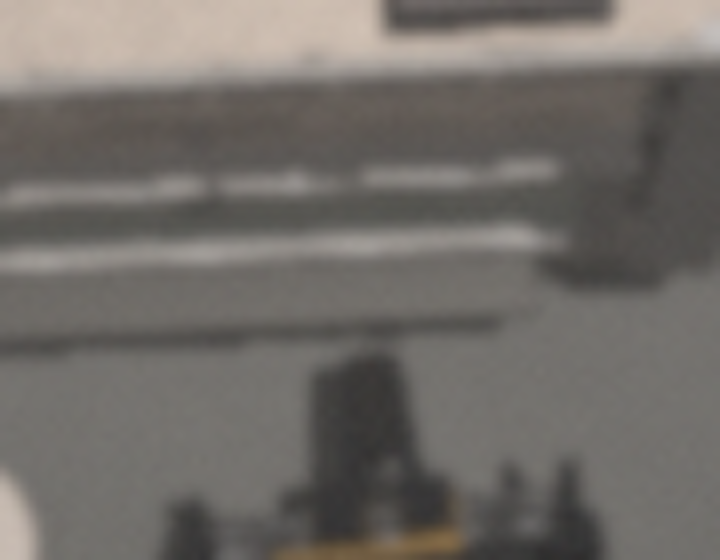

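```bash
python3 - <<'E'
from st import *
p=env.capture('top')
for u in (244,247,250):
    print(u)
    for v in range(180,200):
        d=p['depth'][v,u];print(v,p['frame'][v,u],world(p,u,v,d).round(3) if d>0 else None)
E
```

```text
244
180 [112 109 104] [0.598 0.006 0.111]
181 [113 109 106] [0.593 0.005 0.116]
182 [114 110 106] [0.59  0.005 0.112]
183 [114 111 107] [0.586 0.005 0.115]
184 [109 105 101] [0.582 0.005 0.117]
185 [93 91 87] [0.579 0.005 0.11 ]
186 [85 83 80] [0.589 0.011 0.003]
187 [97 94 92] [0.585 0.011 0.003]
188 [109 106 103] [ 0.582  0.011 -0.003]
189 [104 103 100] [0.577 0.01  0.003]
190 [88 87 84] [ 0.574  0.011 -0.003]
191 [72 70 69] [0.569 0.01  0.003]
192 [63 61 60] [ 0.566  0.01  -0.004]
193 [63 63 61] [0.561 0.01  0.003]
194 [60 60 58] [ 0.558  0.01  -0.002]
195 [63 60 60] [ 0.554  0.01  -0.001]
196 [64 62 62] [0.55  0.01  0.002]
197 [62 61 59] [ 0.546  0.01  -0.   ]
198 [62 61 60] [0.542 0.01  0.002]
199 [61 60 59] [ 0.538  0.01  -0.   ]
247
180 [112 109 104] [ 0.597 -0.005  0.114]
181 [113 111 106] [ 0.594 -0.005  0.112]
182 [115 112 107] [ 0.589 -0.006  0.121]
183 [113 110 105] [ 0.586 -0.006  0.118]
184 [104 100  96] [ 0.582 -0.006  0.118]
185 [89 86 83] [ 0.578 -0.006  0.119]
186 [84 82 78] [ 0.589 -0.001  0.002]
187 [93 91 87] [ 0.586 -0.001 -0.003]
188 [95 92 90] [ 0.582 -0.001 -
[... 485 characters left out ...]
7] [ 0.593 -0.016  0.117]
182 [116 111 108] [ 0.59  -0.016  0.115]
183 [112 109 105] [ 0.586 -0.016  0.117]
184 [101  97  94] [ 0.583 -0.016  0.117]
185 [85 82 79] [ 0.579 -0.016  0.113]
186 [78 77 75] [ 0.59  -0.013 -0.002]
187 [90 89 86] [ 0.585 -0.013  0.002]
188 [95 92 90] [ 0.582 -0.013 -0.004]
189 [82 80 78] [ 0.564 -0.017  0.124]
190 [66 65 63] [ 0.56  -0.017  0.126]
191 [63 62 60] [ 0.557 -0.017  0.122]
192 [59 57 56] [ 0.553 -0.017  0.127]
193 [61 59 57] [ 0.549 -0.017  0.124]
194 [58 56 55] [ 0.546 -0.017  0.125]
195 [58 56 55] [ 0.542 -0.017  0.13 ]
196 [57 55 54] [ 0.538 -0.017  0.126]
197 [59 58 57] None
198 [60 58 57] [ 0.531 -0.018  0.126]
199 [59 57 56] [ 0.528 -0.017  0.123]
```

```bash
python3 -m crank '[[-0.06,0,0,0,0,0,-1],[-0.07,0,0.01,0,0,0,-1],[0,0,0,0,0,0,1],[0,0,0,0,0,0,1],[0,0,0,0,0,0,1],[0,0,0,0,0,0,1],[0,0,0,0,0,0,1],[0,0,0,0,0,0,1]]'
cat > tipc.py <<'E'
from st import *
show();s,pp,M=pose()
for n in('top','scene'):
    p=env.capture(n);a=np.radians(3.5);L=[]
    for v in range(120,260):
        for u in range(180,330):
            d=p['depth'][v,u]
            if d>0:
                w=world(p,u,v,d);r=M.T@(w-pp)
                if abs(r[1])<.07 and -.12<r[2]<.04 and abs(r[0])<.03:L.append(r)
    L=np.array(L)
    for z in np.arange(-.12,.04,.008):
        k=(L[:,2]>=z)&(L[:,2]<z+.008)
        if k.sum():print(n,round(z,3),k.sum(),'toolY',L[k,1].min().round(3),L[k,1].max().round(3),'toolX',np.percentile(L[k,0],[10,50,90]).round(3))
E
python3 tipc.py
```

```text
clock: 7.88
eef_pos: [0.572, -0.0091, 0.0802]
tool_rot: [-0.04, 0.763, 0.045, 0.644]
force: [0.4, -0.8, 0.7]
opening: 0.0386
t 7.88 q [-0.49  0.75  2.29  2.52  1.32 -1.51] p [ 0.572  -0.0091  0.0802] XY 0.5703 -0.044 tilt 80.3 az 6.9 yz -0.003 F [ 0.39 -0.83  0.65] op 0.039
top -0.12 134 toolY -0.069 0.067 toolX [-0.018  0.02   0.026]
top -0.112 56 toolY -0.064 0.064 toolX [0.017 0.02  0.024]
top -0.104 38 toolY -0.049 0.051 toolX [-0.003  0.018  0.026]
top -0.096 87 toolY -0.07 0.07 toolX [-0.02   0.019  0.028]
top -0.088 20 toolY -0.062 0.053 toolX [-0.022  0.023  0.026]
top -0.08 11 toolY -0.048 0.043 toolX [0.006 0.013 0.017]
top -0.072 15 toolY -0.036 0.047 toolX [0.009 0.011 0.013]
top -0.064 19 toolY -0.036 0.034 toolX [-0.002  0.01   0.013]
top -0.056 21 toolY -0.035 0.035 toolX [0.006 0.01  0.013]
top -0.048 17 toolY -0.034 0.035 toolX [0.004 0.011 0.013]
top -0.04 17 toolY -0.034 0.032 toolX [0.006 0.01  0.013]
top -0.032 19 toolY -0.033 0.034 toolX [0.005 0.008 0.013]
top -0.024 16 toolY -0.032 0.031 toolX [0.007 0.009 0.012]
top -0.016 7 toolY -0.028 0.028 toolX [0.006 0.01  0.012]
top 0.0 3 toolY -0.046 0.026 toolX [0.028 0.029 0.029]
scene -0.096 3 toolY 0.06 0.068 toolX [0.023 0.027 0.029]
scene -0.088 6 toolY 0.057 0.07 toolX [0.022 0.024 0.026]
scene -0.08 1 toolY 0.051 0.051 toolX [0.029 0.029 0.029]
scene -0.072 3 toolY 0.035 0.04 toolX [0.014 0.014 0.014]
scene -0.064 7 toolY 0.031 0.041 toolX [0.007 0.011 0.014]
scene -0.056 16 toolY 0.022 0.04 toolX [0.001 0.01  0.014]
scene -0.048 11 toolY 0.024 0.037 toolX [0.007 0.011 0.013]
scene -0.04 14 toolY 0.024 0.036 toolX [-0.002  0.011  0.014]
scene -0.032 15 toolY 0.023 0.037 toolX [0.006 0.01  0.013]
scene -0.024 14 toolY -0.024 0.037 toolX [0.001 0.01  0.014]
scene -0.016 16 toolY -0.029 0.036 toolX [0.006 0.011 0.013]
scene -0.008 2 toolY -0.022 0.028 toolX [0.005 0.006 0.007]
scene 0.0 2 toolY 0.022 0.048 toolX [0.029 0.029 0.03 ]
```

Both cameras show the real fingertips about 10 mm behind the reported TCP along tool z. The given figure is 22 mm ahead, so there is roughly a 32 mm discrepancy along the tool. The fingers were therefore in front of the rail, not under it. I'll use the camera-based tip and go in another 38 mm.

```bash
python3 -m crank '[[0.01,0,0.06,0,0,0,-1],[0.01,0,0.06,0,0,0,-1],[0.006,0,0.036,0,0,0,-1],[0,0,0,0,0,0,-1],[0,0,0,0,0,0,-1]]'
python3 -m crank '[[0.008,0,-0.001,0,0,0,-1],[0.008,0,-0.001,0,0,0,-1]]'|grep -E "pos|force"
python3 -c "from st import *;show()"
```

```text
clock: 8.4
eef_pos: [0.6124, -0.0043, 0.0809]
tool_rot: [-0.039, 0.763, 0.044, 0.644]
force: [-0.8, -0.5, -0.5]
opening: 0.0175
eef_pos: [0.6117, -0.0042, 0.0847]
force: [-0.1, -0.5, -0.2]
t 8.57 q [-0.42  0.74  2.19  2.57  1.22 -1.45] p [ 0.6117 -0.0042  0.0847] XY 0.6103 -0.0415 tilt 80.3 az 6.8 yz -0.004 F [-0.1  -0.45 -0.16] op 0.004
```

```bash
for i in 1; do python3 -m crank '[[0.006,0,-0.001,0,0,0,-1],[0.006,0,-0.001,0,0,0,-1]]'|grep -E "pos|force"
python3 -m crank '[[0.006,0,-0.001,0,0,0,-1],[0.006,0,-0.001,0,0,0,-1]]'|grep -E "pos|force"
python3 -m crank '[[0.006,0,-0.001,0,0,0,-1],[0.006,0,-0.001,0,0,0,-1]]'|grep -E "pos|force"; done; python3 rail.py
```

```text
eef_pos: [0.6109, -0.0045, 0.0879]
force: [-0.1, 0.1, 0.4]
eef_pos: [0.6104, -0.0046, 0.0905]
force: [0.8, 1.1, -2.2]
eef_pos: [0.6101, -0.0046, 0.0933]
force: [1.1, 0.4, -3.0]
t 9.07 q [-0.43  0.71  2.2   2.56  1.2  -1.44] p [ 0.6101 -0.0046  0.0933] XY 0.6086 -0.0419 tilt 80.0 az 6.8 yz -0.006 F [ 1.05  0.43 -2.96] op 0.001
top -0.12 78 z pct [0.117  0.1211 0.1259]
top -0.06 71 z pct [0.1136 0.1218 0.1259]
top 0.05 240 z pct [0.116  0.1216 0.1257]
scene -0.12 94 z pct [0.1159 0.122  0.1264]
scene -0.06 93 z pct [0.1046 0.1205 0.126 ]
scene 0.05 294 z pct [0.1158 0.1212 0.1252]
```

```bash
python3 -m crank '[[0.007,0,-0.001,0,0,0,-1],[0.009,0,-0.001,0,0,0,-1],[0.011,0,-0.0015,0,0,0,-1],[0.012,0,-0.0015,0,0,0,-1],[0.012,0,-0.0015,0,0,0,-1],[0.012,0,-0.0015,0,0,0,-1],[0.012,0,-0.0015,0,0,0,-1],[0.012,0,-0.0015,0,0,0,-1],[0.012,0,-0.0015,0,0,0,-1],[0.012,0,-0.0015,0,0,0,-1]]'|grep -E "pos|force"
python3 -c "from st import *;show()"
```

```text
eef_pos: [0.6104, -0.0045, 0.1225]
force: [-3.0, -0.8, -3.3]
t 10.0 q [-0.42  0.62  2.21  2.55  1.13 -1.39] p [ 0.6104 -0.0045  0.1225] XY 0.609 -0.0418 tilt 79.8 az 6.7 yz -0.007 F [-3.05 -0.79 -3.34] op 0.0
```

```bash
python3 -m crank '[[0.009,0,-0.006,0,0,0,-1],[0.011,0,-0.004,0,0,0,-1],[0.012,0,-0.003,0,0,0,-1],[0.012,0,-0.0018,0,0,0,-1],[0.012,0,-0.0018,0,0,0,-1],[0.012,0,-0.0018,0,0,0,-1],[0.012,0,-0.0018,0,0,0,-1],[0.012,0,-0.0018,0,0,0,-1],[0.012,0,-0.0018,0,0,0,-1],[0.012,0,-0.0018,0,0,0,-1]]'|grep -E "pos|force"
python3 -c "from st import *;show()"
```

```text
eef_pos: [0.6091, -0.0046, 0.1556]
force: [-3.2, -0.8, -2.8]
t 10.83 q [-0.43  0.52  2.21  2.51  1.05 -1.33] p [ 0.6091 -0.0046  0.1556] XY 0.6077 -0.0418 tilt 79.8 az 6.8 yz -0.007 F [-3.22 -0.78 -2.78] op 0.0
```

```bash
python3 -m crank '[[0.01,0,-0.006,0,0,0,-1],[0.012,0,-0.006,0,0,0,-1],[0.012,0,-0.006,0,0,0,-1],[0.012,0,-0.002,0,0,0,-1],[0.012,0,-0.002,0,0,0,-1],[0.012,0,-0.002,0,0,0,-1],[0.012,0,-0.002,0,0,0,-1],[0.012,0,-0.002,0,0,0,-1],[0.012,0,-0.002,0,0,0,-1],[0.012,0,-0.002,0,0,0,-1]]'|grep -E "pos|force"
python3 rail.py;python3 tipc.py|tail -8
```

```text
eef_pos: [0.6064, -0.005, 0.1897]
force: [-0.0, 0.4, -3.9]
t 11.67 q [-0.43  0.42  2.22  2.47  0.98 -1.25] p [ 0.6064 -0.005   0.1897] XY 0.605 -0.042 tilt 79.8 az 6.8 yz -0.006 F [-0.    0.39 -3.95] op 0.001
top -0.12 94 z pct [0.2122 0.2172 0.2204]
top -0.06 78 z pct [0.2038 0.2166 0.2204]
top 0.05 282 z pct [0.2134 0.2175 0.2219]
scene -0.12 106 z pct [0.2109 0.2177 0.2217]
scene -0.06 102 z pct [0.2028 0.2172 0.2212]
scene 0.05 336 z pct [0.2125 0.2178 0.2216]
scene -0.056 43 toolY -0.017 0.019 toolX [-0.004  0.01   0.014]
scene -0.048 25 toolY -0.015 0.018 toolX [0.007 0.009 0.012]
scene -0.04 42 toolY -0.015 0.067 toolX [0.006 0.01  0.022]
scene -0.032 133 toolY -0.065 0.068 toolX [0.011 0.021 0.025]
scene -0.024 130 toolY -0.07 0.069 toolX [0.021 0.024 0.027]
scene -0.016 126 toolY -0.069 0.069 toolX [0.022 0.026 0.028]
scene -0.008 106 toolY -0.069 0.068 toolX [0.024 0.027 0.029]
scene 0.0 27 toolY -0.068 0.016 toolX [0.024 0.028 0.029]
```

```bash
python3 -m crank '[[0.01,0,-0.002,0,0,0,-1],[0.012,0,-0.002,0,0,0,-1],[0.012,0,-0.002,0,0,0,-1],[0.012,0,-0.002,0,0,0,-1],[0.012,0,-0.002,0,0,0,-1],[0.012,0,-0.002,0,0,0,-1],[0.012,0,-0.002,0,0,0,-1],[0.012,0,-0.002,0,0,0,-1],[0.012,0,-0.002,0,0,0,-1],[0.012,0,-0.002,0,0,0,-1],[0.012,0,-0.002,0,0,0,-1],[0.012,0,-0.002,0,0,0,-1],[0.012,0,-0.002,0,0,0,-1],[0.012,0,-0.002,0,0,0,-1],[0.012,0,-0.002,0,0,0,-1],[0.008,0,-0.0014,0,0,0,-1],[0.006,0,-0.001,0,0,0,-1]]'|grep -E "pos|force"
python3 -m crank '[[0.004,0,-0.0007,0,0,0,-1],[0.004,0,-0.0007,0,0,0,-1]]'|grep -E "pos|force"
python3 -c "from st import *;show()"
```

```text
eef_pos: [0.6064, -0.005, 0.2419]
force: [-1.4, -0.4, -3.8]
eef_pos: [0.6064, -0.005, 0.2443]
force: [-0.1, -0.1, -3.8]
t 13.45 q [-0.43  0.27  2.19  2.38  0.84 -1.11] p [ 0.6064 -0.005   0.2443] XY 0.605 -0.042 tilt 79.6 az 6.8 yz -0.007 F [-0.07 -0.1  -3.84] op 0.001
```

```bash
cat > chk.py <<'E'
import sys
from cell import env
s=env.get_state();print('z',round(float(s['eef_pos'][2]),4),'F',s['force'].round(1),round(s['clock'],2));sys.exit(0 if s['force'][2]>-6.0 else 1)
E
python3 -m crank '[[0.006,0,-0.001,0,0,0,-1],[0.006,0,-0.001,0,0,0,-1],[0.006,0,-0.001,0,0,0,-1],[0.006,0,-0.001,0,0,0,-1],[0.006,0,-0.001,0,0,0,-1],[0.006,0,-0.001,0,0,0,-1],[0.006,0,-0.001,0,0,0,-1]]' >/dev/null; python3 chk.py && python3 -m crank '[[0.004,0,-0.0007,0,0,0,-1]]' >/dev/null; python3 chk.py && python3 -m crank '[[0.004,0,-0.0007,0,0,0,-1]]' >/dev/null; python3 chk.py && python3 -m crank '[[0.004,0,-0.0007,0,0,0,-1]]' >/dev/null; python3 chk.py
```

```text
z 0.2552 F [-1.3  0.4 -4.7] 14.03
z 0.2563 F [-0.1  0.  -4.1] 14.12
z 0.2573 F [ 0.2 -0.3 -5.6] 14.2
z 0.2583 F [ 1.   0.2 -4.7] 14.28
```

```bash
c(){ python3 chk.py; }
c && python3 -m crank '[[0.004,0,-0.0007,0,0,0,-1]]' >/dev/null; c && python3 -m crank '[[0.004,0,-0.0007,0,0,0,-1]]' >/dev/null; c && python3 -m crank '[[0.004,0,-0.0007,0,0,0,-1]]' >/dev/null; c && python3 -m crank '[[0.004,0,-0.0007,0,0,0,-1]]' >/dev/null; c && python3 -m crank '[[0.004,0,-0.0007,0,0,0,-1]]' >/dev/null; c
```

```text
z 0.2583 F [ 1.   0.2 -4.7] 14.28
z 0.2592 F [ 0.7 -0.2 -6.2] 14.37
z 0.2592 F [ 0.7 -0.2 -6.2] 14.37
z 0.2592 F [ 0.7 -0.2 -6.2] 14.37
z 0.2592 F [ 0.7 -0.2 -6.2] 14.37
z 0.2592 F [ 0.7 -0.2 -6.2] 14.37
```

```bash
c(){ python3 chk.py; }
c && python3 -m crank '[[0.004,0,-0.0007,0,0,0,-1]]' >/dev/null; c && python3 -m crank '[[0.004,0,-0.0007,0,0,0,-1]]' >/dev/null; c && python3 -m crank '[[0.004,0,-0.0007,0,0,0,-1]]' >/dev/null; c && python3 -m crank '[[0.004,0,-0.0007,0,0,0,-1]]' >/dev/null; c && python3 -m crank '[[0.004,0,-0.0007,0,0,0,-1]]' >/dev/null; c
```

```text
z 0.2592 F [ 0.7 -0.2 -6.2] 14.37
z 0.2592 F [ 0.7 -0.2 -6.2] 14.37
z 0.2592 F [ 0.7 -0.2 -6.2] 14.37
z 0.2592 F [ 0.7 -0.2 -6.2] 14.37
z 0.2592 F [ 0.7 -0.2 -6.2] 14.37
z 0.2592 F [ 0.7 -0.2 -6.2] 14.37
```

```bash
python3 -m crank '[[0,0,0,0,0,0,-1]]' >/dev/null; python3 chk.py; python3 -m crank '[[0.003,0,-0.0005,0,0,0,-1]]' >/dev/null; python3 chk.py;python3 -m crank '[[0,0,0,0,0,0,-1]]' >/dev/null; python3 chk.py
```

```text
z 0.2595 F [-0.7 -0.6 -3.4] 14.45
z 0.2601 F [ 0.8 -0.7 -4.8] 14.53
z 0.2602 F [-0.5  0.1 -3.6] 14.62
```

```bash
sed -i 's/-6.0/-6.8/' chk.py; c(){ python3 chk.py; }
python3 -m crank '[[0.004,0,-0.0007,0,0,0,-1]]' >/dev/null; c && python3 -m crank '[[0.004,0,-0.0007,0,0,0,-1]]' >/dev/null; c && python3 -m crank '[[0.004,0,-0.0007,0,0,0,-1]]' >/dev/null; c && python3 -m crank '[[0.004,0,-0.0007,0,0,0,-1]]' >/dev/null; c && python3 -m crank '[[0.004,0,-0.0007,0,0,0,-1]]' >/dev/null; c && python3 -m crank '[[0.004,0,-0.0007,0,0,0,-1]]' >/dev/null;c && python3 -m crank '[[0.004,0,-0.0007,0,0,0,-1]]' >/dev/null;c && python3 -m crank '[[0.004,0,-0.0007,0,0,0,-1]]' >/dev/null;c
```

```text
z 0.261 F [ 0.5  0.9 -6.2] 14.7
z 0.262 F [ 0.   0.1 -5.7] 14.78
z 0.263 F [-0.1  0.8 -5.5] 14.87
z 0.264 F [-0.1  0.6 -5.4] 14.95
z 0.2651 F [ 1.3  0.3 -5.4] 15.03
z 0.2662 F [ 0.6  0.2 -5.3] 15.12
z 0.2672 F [ 0.4  0.7 -6.2] 15.2
z 0.2682 F [ 1.6  0.6 -5.5] 15.28
```

```bash
c(){ python3 chk.py; }
python3 -m crank '[[0.004,0,-0.0007,0,0,0,-1]]' >/dev/null; c && python3 -m crank '[[0.004,0,-0.0007,0,0,0,-1]]' >/dev/null; c && python3 -m crank '[[0.004,0,-0.0007,0,0,0,-1]]' >/dev/null; c && python3 -m crank '[[0.004,0,-0.0007,0,0,0,-1]]' >/dev/null; c && python3 -m crank '[[0.004,0,-0.0007,0,0,0,-1]]' >/dev/null; c && python3 -m crank '[[0.004,0,-0.0007,0,0,0,-1]]' >/dev/null;c && python3 -m crank '[[0.004,0,-0.0007,0,0,0,-1]]' >/dev/null;c && python3 -m crank '[[0.004,0,-0.0007,0,0,0,-1]]' >/dev/null;c
```

```text
z 0.269 F [ 2.5  0.5 -5.7] 15.37
z 0.2702 F [ 1.5  0.2 -4.7] 15.45
z 0.2715 F [-0.4  0.9 -5. ] 15.53
z 0.2729 F [-0.6  0.  -4.5] 15.62
z 0.2742 F [-0.9  0.7 -4.2] 15.7
z 0.2755 F [-1.2  0.4 -4.2] 15.78
z 0.2768 F [-0.7 -0.3 -3.4] 15.87
z 0.2781 F [-1.5  0.7 -2.9] 15.95
```

```bash
c(){ python3 chk.py; }
python3 -m crank '[[0.003,0,-0.0005,0,0,0,-1]]' >/dev/null; c && python3 -m crank '[[0.003,0,-0.0005,0,0,0,-1]]' >/dev/null; c && python3 -m crank '[[0.003,0,-0.0005,0,0,0,-1]]' >/dev/null; c && python3 -m crank '[[0.003,0,-0.0005,0,0,0,-1]]' >/dev/null; c && python3 -m crank '[[0.003,0,-0.0005,0,0,0,-1]]' >/dev/null; c && python3 -m crank '[[0.003,0,-0.0005,0,0,0,-1]]' >/dev/null;c && python3 -m crank '[[0.003,0,-0.0005,0,0,0,-1]]' >/dev/null;c && python3 -m crank '[[0.003,0,-0.0005,0,0,0,-1]]' >/dev/null;c
```

```text
z 0.2792 F [-2.  -0.1 -3.8] 16.03
z 0.2802 F [-2.4  0.3 -3.8] 16.12
z 0.2811 F [-1.1  0.6 -3.8] 16.2
z 0.2819 F [-1.8  0.2 -3.3] 16.28
z 0.2825 F [-0.5  0.  -5.7] 16.37
z 0.2828 F [ 1.5  1.1 -7.2] 16.45
z 0.2828 F [ 1.5  1.1 -7.2] 16.45
z 0.2828 F [ 1.5  1.1 -7.2] 16.45
```

```bash
python3 -m crank '[[0,0,0,0,0,0,-1]]' >/dev/null; python3 chk.py; python3 -m crank '[[0.003,0,-0.0005,0,0,0,-1]]' >/dev/null; python3 chk.py;python3 -m crank '[[0,0,0,0,0,0,-1]]' >/dev/null; python3 chk.py
```

```text
z 0.2826 F [ 0.4 -0.3 -6.4] 16.53
z 0.2829 F [ 1.1  0.5 -7.3] 16.62
z 0.2827 F [ 2.1  0.  -6.8] 16.7
```

```bash
python3 -m crank '[[0.004,0,-0.0007,0,0,0,-1]]' >/dev/null; python3 chk.py;python3 -m crank '[[0.003,0,-0.0005,0,0,0,-1]]' >/dev/null; python3 chk.py;python3 -m crank '[[0,0,0,0,0,0,-1]]' >/dev/null; python3 chk.py; python3 rail.py
```

```text
z 0.2832 F [ 3.2  0.  -8.9] 16.78
z 0.2834 F [ 3.8  0.3 -9.9] 16.87
z 0.2831 F [ 2.7 -0.  -8.3] 16.95
t 16.95 q [-0.43  0.17  2.16  2.28  0.74 -0.97] p [ 0.606  -0.005   0.2831] XY 0.6046 -0.042 tilt 79.1 az 6.8 yz -0.009 F [ 2.75 -0.02 -8.27] op 0.0
top -0.12 107 z pct [0.3062 0.3105 0.3145]
top -0.06 91 z pct [0.2998 0.3105 0.3143]
top 0.05 325 z pct [0.3068 0.3106 0.3144]
scene -0.12 121 z pct [0.3052 0.3109 0.3137]
scene -0.06 120 z pct [0.2976 0.31   0.3135]
scene 0.05 400 z pct [0.3049 0.3104 0.3138]
```

The buffer is felt: standing force rose from −3.5 to −8.3 N with almost no travel, and the rail underside is at 0.2985, inside the mark. Now I let it down gently.

```bash
python3 -m crank '[[-0.004,0,0.0007,0,0,0,-1],[-0.004,0,0.0007,0,0,0,-1]]' >/dev/null; python3 chk.py;python3 -m crank '[[-0.004,0,0.0007,0,0,0,-1],[-0.004,0,0.0007,0,0,0,-1]]' >/dev/null; python3 chk.py;python3 -m crank '[[-0.004,0,0.0007,0,0,0,-1],[-0.004,0,0.0007,0,0,0,-1]]' >/dev/null; python3 chk.py; python3 rail.py|grep top
```

```text
z 0.2821 F [-0.8  0.3 -3.2] 17.22
z 0.2816 F [-1.   0.5 -1.9] 17.38
z 0.2807 F [-1.4 -0.5 -2.4] 17.55
top -0.12 108 z pct [0.3043 0.3079 0.3116]
top -0.06 88 z pct [0.2952 0.3082 0.3119]
top 0.05 326 z pct [0.304  0.3084 0.3121]
```

```bash
python3 -m crank '[[-0.004,0,0.0007,0,0,0,-1],[-0.004,0,0.0007,0,0,0,-1]]' >/dev/null; python3 chk.py;python3 -m crank '[[-0.005,0,0.0007,0,0,0,-1],[-0.005,0,0.0007,0,0,0,-1]]' >/dev/null; python3 chk.py;python3 -m crank '[[-0.005,0,0.0007,0,0,0,-1],[-0.005,0,0.0007,0,0,0,-1]]' >/dev/null; python3 chk.py; python3 rail.py
```

```text
z 0.279 F [ 0.6  0.6 -0. ] 17.82
z 0.2776 F [0.  0.1 0.5] 17.98
z 0.2756 F [-0.2  0.3  0.7] 18.15
t 18.15 q [-0.43  0.2   2.17  2.32  0.78 -1.02] p [ 0.6075 -0.0052  0.2756] XY 0.606 -0.0423 tilt 80.0 az 6.9 yz -0.006 F [-0.21  0.34  0.71] op 0.0
top -0.12 109 z pct [0.3021 0.3069 0.3099]
top -0.06 89 z pct [0.2899 0.3067 0.311 ]
top 0.05 323 z pct [0.303  0.307  0.3111]
scene -0.12 122 z pct [0.3018 0.3071 0.3111]
scene -0.06 127 z pct [0.2869 0.3053 0.3097]
scene 0.05 397 z pct [0.3013 0.3066 0.31  ]
```

The sash hangs at 0.295 with contact force about 0 and the fingers clear. Next I retreat and plan the knob approach.

```bash
python3 -m crank '[[-0.03,0,0,0,0,0,-1],[-0.08,0,-0.03,0,0,0,-1],[-0.1,0,-0.08,0,0,0,1],[-0.06,0,-0.1,0,0,0,1]]' >/dev/null
python3 - <<'E'
from st import *
show()
T=target(np.radians(14),np.radians(60));k=cab(.640,.028,.142);print('knob',k)
delta(k+(.029-.08)*T[:,2],14,60)
P=np.load('topP.npy');P2=np.load('sceneP.npy')
for Q in(P,P2):
    m=(Q[...,2]>.1)&(Q[...,0]>.4)&(Q[...,0]<.54)&(Q[...,1]>.1)&(Q[...,1]<.26);q=Q[m];print('decoy',q.min(0).round(3),q.max(0).round(3))
for n in('scene','top'):
    p=env.capture(n)
    print(n,'knob model px',project(p,k)[0].round(1))
    for x in env.pinpoint('tray_knob',p):print(x)
    u,v=project(p,k)[0].astype(int);c=p['frame'][v-40:v+40,u-55:u+55];save(cv2.resize(c,None,fx=7,fy=7,interpolation=cv2.INTER_CUBIC),n+'4.png')
E
```

```text
t 18.58 q [-0.55  0.25  2.37  2.34  1.02 -1.2 ] p [ 0.5456 -0.0122  0.2195] XY 0.5438 -0.0455 tilt 80.5 az 6.9 yz -0.001 F [-0.89 -0.25  0.2 ] op 0.011
knob [0.63709691 0.06701884 0.142     ]
shift [-0.168 -0.249  0.257] turn [ 0.056 -0.171 -0.02 ] in new axes [-0.053 -0.219  0.325]
decoy [0.44  0.166 0.106] [0.508 0.239 0.18 ]
decoy [0.443 0.162 0.103] [0.511 0.238 0.179]
scene knob model px [219.2 194.7]
top knob model px [226.5 167.6]
{'at': [194.7, 136.5], 'conf': 0.53}
```

View pics/scene4.png

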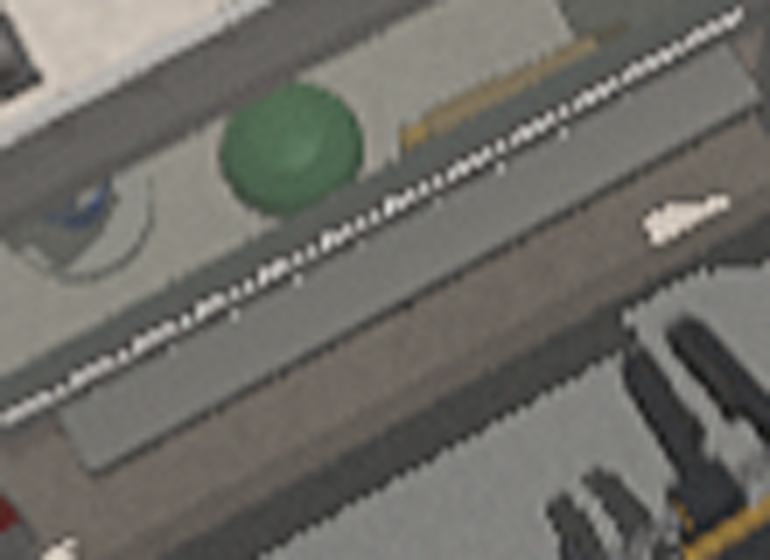

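View pics/top4.png

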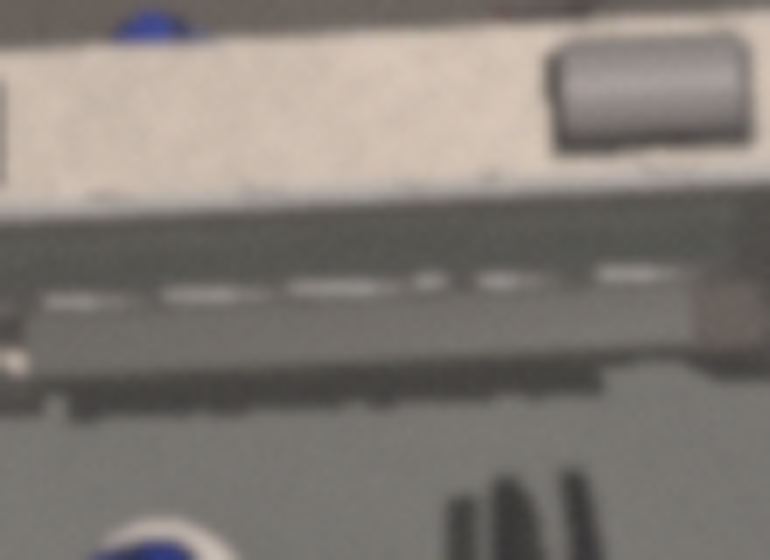

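```bash
python3 -m crank '[[-0.03,-0.08,0.03,0.02,-0.055,-0.007,1],[-0.03,-0.08,0.06,0.02,-0.055,-0.007,1],[-0.02,-0.06,0.08,0.015,-0.055,-0.007,1],[0,0,0,0,0,0,1]]' >/dev/null
python3 - <<'E'
from st import *
show()
T=target(np.radians(14),np.radians(60));k=cab(.640,.028,.142)
delta(k+(.029-.08)*T[:,2],14,60)
E
```

```text
t 19.12 q [-0.35  0.21  2.17  1.94  0.54 -0.75] p [0.5755 0.0457 0.1918] XY 0.5772 0.0105 tilt 60.9 az 13.4 yz 0.008 F [ 0.76 -0.39  0.23] op 0.054
shift [-0.045 -0.024  0.12 ] turn [ 0.005 -0.007  0.002] in new axes [-0.043 -0.023  0.121]
```

```bash
python3 -m crank '[[-0.045,-0.024,0.08,0.005,-0.007,0.002,1],[0,0,0.04,0,0,0,1],[0,0,0,0,0,0,1],[0,0,0,0,0,0,1]]' >/dev/null
python3 tipc.py | sed -n '1p;2,60p' | grep -E "^t|top -0.0|top 0|scene -0.0|scene 0"
python3 - <<'E'
from st import *
T=target(np.radians(14),np.radians(60));k=cab(.640,.028,.142)
delta(k+(.029)*T[:,2],14,60)
p=env.capture('scene');c=p['frame'][150:290,150:330];save(cv2.resize(c,None,fx=4,fy=4,interpolation=cv2.INTER_CUBIC),'scene5.png')
E
```

```text
t 19.45 q [-0.3   0.3   2.12  2.05  0.54 -0.83] p [0.5982 0.0588 0.171 ] XY 0.6007 0.0222 tilt 60.7 az 14.2 yz 0.004 F [ 0.27 -0.09  0.17] op 0.081
top -0.12 191 toolY -0.069 0.07 toolX [-0.018  0.018  0.025]
top -0.112 60 toolY -0.068 0.069 toolX [-0.018  0.02   0.023]
top -0.104 68 toolY -0.07 0.067 toolX [-0.018  0.017  0.027]
top -0.096 76 toolY -0.066 0.07 toolX [0.017 0.025 0.028]
top -0.088 9 toolY -0.051 0.058 toolX [0.017 0.023 0.025]
top -0.08 1 toolY -0.051 -0.051 toolX [-0.008 -0.008 -0.008]
top -0.072 3 toolY -0.052 0.058 toolX [0.001 0.011 0.013]
top -0.064 24 toolY -0.058 0.055 toolX [-0.003  0.009  0.012]
top -0.056 18 toolY -0.057 0.057 toolX [0.005 0.009 0.012]
top -0.048 18 toolY -0.06 0.054 toolX [0.007 0.009 0.011]
top -0.04 22 toolY -0.06 0.056 toolX [0.001 0.009 0.011]
top -0.032 15 toolY -0.058 0.054 toolX [0.007 0.009 0.012]
top -0.024 8 toolY -0.057 -0.044 toolX [0.005 0.009 0.012]
top -0.016 5 toolY -0.057 -0.044 toolX [0.001 0.007 0.009]
scene -0.096 103 toolY -0.068 0.067 toolX [-0.019  0.024  0.028]
scene -0.088 34 toolY -0.046 0.052 toolX [-0.011  0.026  0.028]
scene -0.08 3 toolY 0.051 0.052 toolX [-0.002  0.002  0.023]
scene -0.072 2 toolY 0.052 0.054 toolX [0.011 0.011 0.011]
scene -0.064 8 toolY -0.054 0.061 toolX [0.008 0.012 0.013]
scene -0.056 32 toolY -0.058 0.059 toolX [-0.003  0.01   0.013]
scene -0.048 25 toolY -0.056 0.061 toolX [0.009 0.01  0.013]
scene -0.04 20 toolY -0.056 0.058 toolX [0.006 0.011 0.013]
scene -0.032 28 toolY -0.055 0.059 toolX [0.002 0.011 0.013]
scene -0.024 21 toolY -0.055 0.058 toolX [0.009 0.011 0.013]
scene -0.016 12 toolY -0.053 0.052 toolX [-0.     0.009  0.01 ]
shift [-0.025  0.005  0.313] turn [-0.001 -0.005  0.003] in new axes [-0.021  0.004  0.313]
```

View pics/scene5.png

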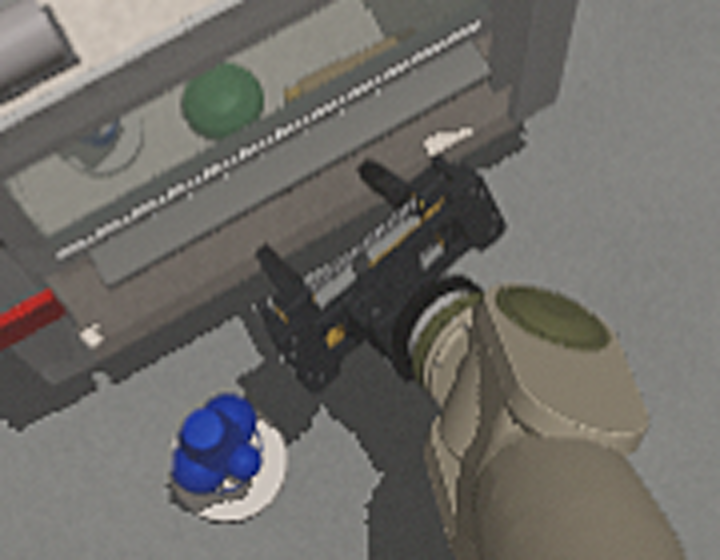

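```bash
python3 -m crank '[[-0.01,0.002,0.1,0,-0.003,0,1],[-0.01,0.002,0.1,0,-0.002,0,1],[-0.005,0,0.06,0,0,0,1],[0,0,0,0,0,0,1]]' | grep force
python3 - <<'E'
from st import *
show();T=target(np.radians(14),np.radians(60));k=cab(.640,.028,.142)
delta(k+(.029)*T[:,2],14,60)
E
```

```text
force: [-0.6, 0.0, 0.2]
t 19.93 q [-0.24  0.46  1.99  2.18  0.51 -0.93] p [0.6513 0.0686 0.1353] XY 0.6543 0.0287 tilt 60.3 az 13.8 yz 0.006 F [-0.62  0.04  0.22] op 0.088
shift [-0.005 -0.008  0.053] turn [ 0.001 -0.002  0.003] in new axes [-0.005 -0.008  0.053]
```

```bash
python3 -m crank '[[-0.004,-0.006,0.04,0,0,0,1],[0,-0.002,0.011,0,0,0,1],[0,0,0,0,0,0,1]]' | grep force
python3 -m crank '[[0,0,0,0,0,0,-1],[0,0,0,0,0,0,-1],[0,0,0,0,0,0,-1],[0,0,0,0,0,0,-1],[0,0,0,0,0,0,-1],[0,0,0,0,0,0,-1],[0,0,0,0,0,0,-1],[0,0,0,0,0,0,-1],[0,0,0,0,0,0,-1],[0,0,0,0,0,0,-1]]' 20
python3 -c "from st import *;show()"
```

```text
force: [0.3, -0.3, -0.3]
clock: 21.02
eef_pos: [0.6582, 0.0722, 0.132]
tool_rot: [-0.059, 0.857, 0.107, 0.5]
force: [0.5, 2.7, 0.5]
opening: 0.0251
t 21.02 q [-0.22  0.48  1.97  2.2   0.51 -0.95] p [0.6582 0.0722 0.132 ] XY 0.6614 0.0319 tilt 60.5 az 13.8 yz 0.007 F [0.46 2.71 0.54] op 0.025
```

```bash
python3 -c "
from st import *
s,p,M=pose();d=-cab(1,0,0);print((M.T@d*.006/.25).round(4))"
```

```text
[-0.0116 -0.0044 -0.0206]
```

```bash
python3 -m crank '[[-0.004,-0.0015,-0.007,0,0,0,-1],[-0.006,-0.002,-0.01,0,0,0,-1],[-0.008,-0.003,-0.014,0,0,0,-1],[-0.01,-0.004,-0.017,0,0,0,-1],[-0.01,-0.004,-0.017,0,0,0,-1],[-0.01,-0.004,-0.017,0,0,0,-1]]' 
python3 - <<'E'
from st import *
show()
E
```

```text
clock: 21.52
eef_pos: [0.6329, 0.0707, 0.132]
tool_rot: [-0.059, 0.857, 0.107, 0.501]
force: [1.1, 0.1, -0.0]
opening: 0.0254
t 21.52 q [-0.24  0.44  2.05  2.23  0.54 -0.99] p [0.6329 0.0707 0.132 ] XY 0.636 0.0319 tilt 60.6 az 13.8 yz 0.006 F [ 1.07  0.07 -0.01] op 0.025
```

```bash
python3 -m crank '[[-0.01,-0.004,-0.017,0,0,0,-1],[-0.01,-0.004,-0.017,0,0,0,-1],[-0.01,-0.004,-0.017,0,0,0,-1],[-0.01,-0.004,-0.017,0,0,0,-1],[-0.01,-0.004,-0.017,0,0,0,-1],[-0.01,-0.004,-0.017,0,0,0,-1]]' | grep -E "force|open"
python3 - <<'E'
from st import *
show()
p=env.capture('scene');c=p['frame'][110:290,120:330];save(cv2.resize(c,None,fx=3.5,fy=3.5,interpolation=cv2.INTER_CUBIC),'scene6.png')
E
```

```text
force: [1.4, -1.0, -0.0]
opening: 0.025
t 22.02 q [-0.27  0.39  2.14  2.25  0.58 -1.04] p [0.5995 0.0686 0.132 ] XY 0.6026 0.0319 tilt 60.7 az 13.7 yz 0.006 F [ 1.44 -0.96 -0.03] op 0.025
```

View pics/scene6.png

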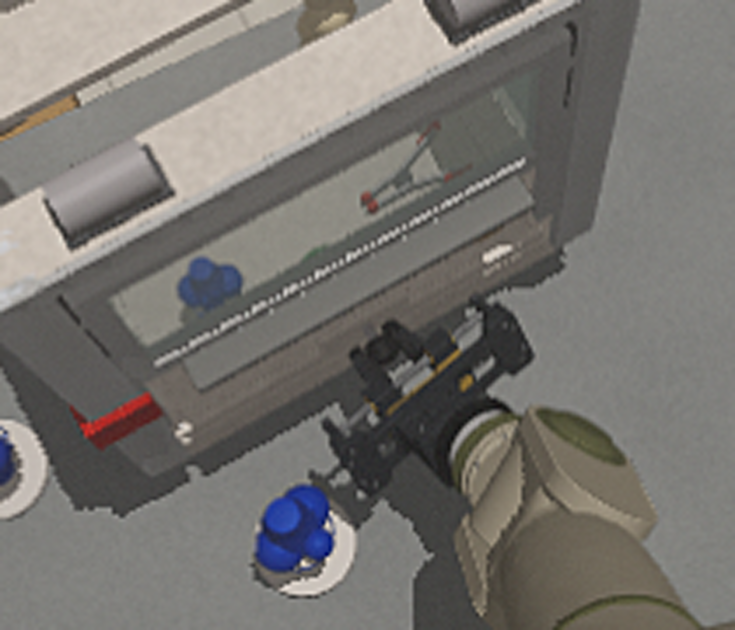

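```bash
python3 - <<'E'
from st import *
s,p,M=pose();Q=np.concatenate([np.load('topP.npy').reshape(-1,3),np.load('sceneP.npy').reshape(-1,3)])
m=(Q[:,2]>.008)&(Q[:,2]<.2)&(Q[:,0]>.42)&(Q[:,0]<.53)&(Q[:,1]>.14)&(Q[:,1]<.27);q=Q[m]
for b in(0,.02,.037):
    r=(q-(p-cab(b,0,0)))@M
    k=(r[:,0]>-.045)&(r[:,0]<.045)
    for lo in np.arange(-.24,-.06,.02):
        kk=k&(r[:,2]>lo)&(r[:,2]<lo+.02)
        if kk.sum():print(b,'toolz',round(lo,2),'max toolY',r[kk,1].max().round(3),'x',r[kk,0].min().round(3))
from h import *
pc=env.capture('top');L=[]
for v in range(120,320):
    for u in range(130,360):
        d=pc['depth'][v,u]
        if d>0:
            w=world(pc,u,v,d);r=M.T@(w-p)
            if -.05<r[0]<.06 and -.14<r[1]<.14 and -.25<r[2]<0 and w[2]>.09:L.append(r)
L=np.array(L)
for lo in np.arange(-.24,-.0,.02):
    k=(L[:,2]>lo)&(L[:,2]<lo+.02)
    if k.sum():print('body',round(lo,2),L[k,1].min().round(3),L[k,1].max().round(3),L[k,0].min().round(3),L[k,0].max().round(3))
E
```

```text
0 toolz -0.12 max toolY -0.146 x -0.023
0 toolz -0.1 max toolY -0.138 x -0.045
0 toolz -0.08 max toolY -0.12 x -0.045
0.02 toolz -0.1 max toolY -0.137 x -0.045
0.02 toolz -0.08 max toolY -0.131 x -0.045
0.037 toolz -0.08 max toolY -0.128 x -0.045
body -0.24 -0.072 0.068 -0.001 0.06
body -0.22 -0.043 0.055 0.004 0.045
body -0.2 -0.039 0.037 0.01 0.041
body -0.18 -0.044 0.037 -0.013 0.039
body -0.16 -0.041 0.017 0.016 0.036
body -0.14 -0.094 0.093 -0.029 0.037
body -0.12 -0.097 0.093 -0.035 0.038
body -0.1 -0.138 0.085 -0.048 0.041
body -0.08 -0.139 0.082 -0.05 0.032
body -0.06 -0.14 0.029 -0.047 0.014
body -0.04 -0.028 0.027 -0.004 0.013
body -0.02 -0.027 0.137 -0.04 0.013
```

```bash
python3 -m crank '[[-0.01,-0.004,-0.017,0,0,0,-1],[-0.01,-0.004,-0.017,0,0,0,-1],[-0.01,-0.004,-0.017,0,0,0,-1],[-0.01,-0.004,-0.017,0,0,0,-1],[-0.008,-0.003,-0.014,0,0,0,-1],[-0.006,-0.002,-0.01,0,0,0,-1]]' | grep -E "pos|force|open"
python3 -m crank '[[-0.004,-0.0015,-0.007,0,0,0,-1],[-0.004,-0.0015,-0.007,0,0,0,-1]]' | grep -E "pos|force|open"; python3 -c "from st import *;show()"
```

```text
eef_pos: [0.5705, 0.0668, 0.132]
force: [1.1, 0.2, 2.1]
opening: 0.0249
eef_pos: [0.5657, 0.0665, 0.132]
force: [1.1, -2.2, 1.6]
opening: 0.0249
t 22.78 q [-0.3   0.34  2.23  2.26  0.62 -1.09] p [0.5657 0.0665 0.132 ] XY 0.5687 0.0318 tilt 60.7 az 13.6 yz 0.006 F [ 1.1  -2.16  1.62] op 0.025
```

```bash
python3 -m crank '[[-0.003,-0.001,-0.005,0,0,0,-1],[-0.002,-0.001,-0.004,0,0,0,-1],[0,0,0,0,0,0,-1],[0,0,0,0,0,0,-1]]' | grep -E "pos|force|open"; python3 -m crank '[[-0.002,-0.001,-0.004,0,0,0,-1],[0,0,0,0,0,0,-1]]' | grep -E "pos|force|open";python3 -c "from st import *;show()"
```

```text
eef_pos: [0.5634, 0.0663, 0.132]
force: [0.8, -0.9, 1.4]
opening: 0.0251
eef_pos: [0.5634, 0.0663, 0.1321]
force: [2.9, 1.3, -1.1]
opening: 0.0247
t 23.28 q [-0.31  0.34  2.24  2.26  0.63 -1.09] p [0.5634 0.0663 0.1321] XY 0.5664 0.0318 tilt 60.8 az 13.7 yz 0.008 F [ 2.91  1.34 -1.12] op 0.025
```

```bash
python3 -m crank '[[0,0,0,0,0,0,1],[0,0,0,0,0,0,1],[0,0,0,0,0,0,1],[0,0,0,0,0,0,1],[0,0,0,0,0,0,1],[0,0,0,0,0,0,1],[0,0,0,0,0,0,1],[0,0,0,0,0,0,1],[0,0,-0.04,0,0,0,1],[0,0,-0.08,0,0,0,1],[0,0,-0.1,0,0,0,1],[0,0,-0.1,0,0,0,1],[0,0,0,0,0,0,1]]'
python3 - <<'E'
from rail import *
show();rail('top')
for n in('scene','top'):
    p=env.capture(n);c=p['frame'][100:300,100:330];save(cv2.resize(c,None,fx=3.4,fy=3,interpolation=cv2.INTER_CUBIC),n+'7.png')
    for k in('tray_knob','jar_mid','vertebra_mid','screwdriver_grip','parts_tray_mid'):
        for x in env.pinpoint(k,p)[:1]:print(n,k,round(x['conf'],2),world(p,*x['at']).round(3))
E
```

```text
clock: 24.37
eef_pos: [0.4914, 0.0512, 0.1699]
tool_rot: [-0.059, 0.857, 0.109, 0.5]
force: [-0.5, -0.0, -0.3]
opening: 0.0881
t 24.37 q [-0.45  0.09  2.41  1.98  0.65 -0.89] p [0.4914 0.0512 0.1699] XY 0.4937 0.0211 tilt 60.4 az 14.0 yz 0.007 F [-0.46 -0.02 -0.28] op 0.088
top -0.12 192 z pct [0.1062 0.3038 0.3099]
top -0.06 148 z pct [0.107  0.303  0.3092]
top 0.05 533 z pct [0.1072 0.3047 0.31  ]
scene tray_knob 0.67 [0.573 0.061 0.004]
scene jar_mid 0.59 [0.395 0.384 0.067]
scene vertebra_mid 0.45 [0.346 0.32  0.021]
scene screwdriver_grip 0.81 [ 0.397 -0.385  0.026]
scene parts_tray_mid 0.58 [ 0.391 -0.557  0.001]
top tray_knob 0.76 [0.539 0.063 0.155]
top jar_mid 0.76 [0.399 0.382 0.079]
top vertebra_mid 0.69 [0.343 0.336 0.018]
top screwdriver_grip 0.7 [ 0.408 -0.396  0.012]
top parts_tray_mid 0.92 [ 0.384 -0.542  0.028]
```

View pics/scene7.png

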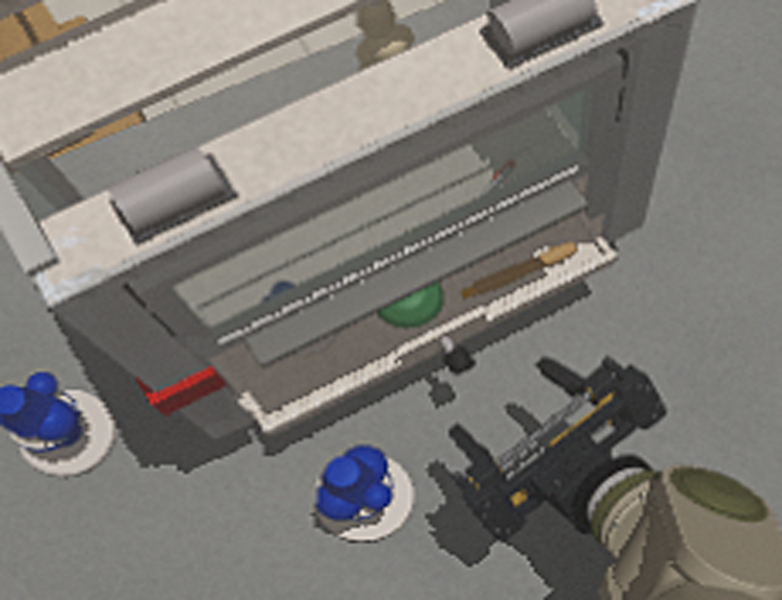

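View pics/top7.png

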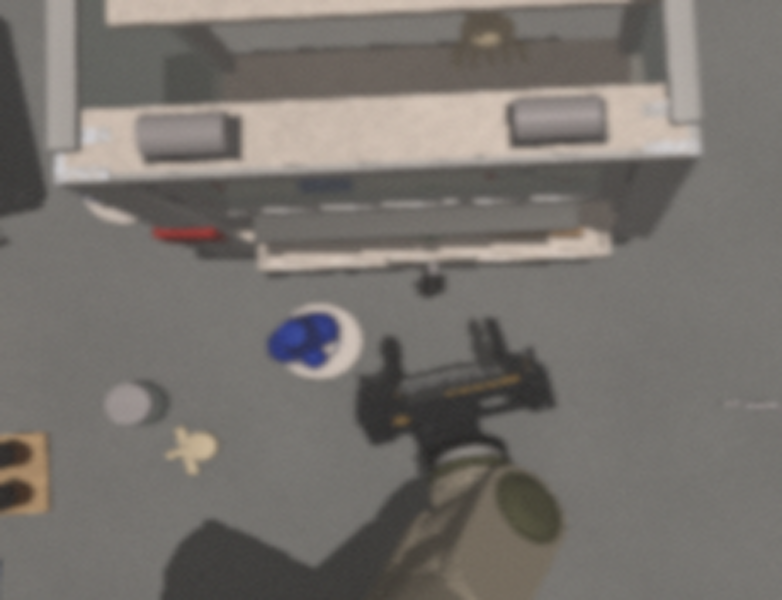

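```bash
python3 - <<'E'
from rail import *
a=np.radians(3.5)
for n in('scene','top'):
    p=env.capture(n);f=p['frame'].astype(int);L=[];G=[];Rl=[];K=[]
    for v in range(90,260):
        for u in range(100,330):
            d=p['depth'][v,u]
            if d<=0: continue
            w=world(p,u,v,d);X=w[0]*np.cos(a)+w[1]*np.sin(a);r,g,b=f[v,u]
            if b>r+25 and b>g+20 and X>.58 and .05<w[1]<.3:L.append(w)
            if g>r+25 and X>.56:G.append(w)
            if .578<X<.602 and w[2]>.2 and w[2]<.4 and -.1<w[1]<.2:Rl.append(w[2])
            if .53<X<.556 and .045<w[1]<.08 and w[2]>.1:K.append((X,w[1],w[2]))
    for nm,A in(('blue',L),('green',G),('knob',K)):
        if A:A=np.array(A);print(n,nm,len(A),A.min(0).round(3),A.max(0).round(3))
    print('rail top',np.median(Rl).round(4))
E
```

```text
scene green 162 [0.6   0.04  0.119] [0.699 0.43  0.177]
scene knob 57 [0.535 0.048 0.135] [0.556 0.072 0.159]
rail top 0.3065
top knob 40 [0.534 0.049 0.142] [0.556 0.07  0.16 ]
rail top 0.307
```

```bash
python3 - <<'E'
from st import *
p=env.capture('scene');c=p['frame'][170:230,150:240];save(cv2.resize(c,None,fx=8,fy=8,interpolation=cv2.INTER_CUBIC),'scene8.png')
for x in env.silhouettes('knee_mid',p):
    v,u=np.nonzero(x['region']);print(x['conf'],x['box'],world(p,np.median(u),np.median(v)))
p=env.capture('top');c=p['frame'][140:190,150:240];save(cv2.resize(c,None,fx=8,fy=8,interpolation=cv2.INTER_CUBIC),'top8.png')
# expected knee top centre after 95 mm pull
for n in('scene','top'):
    P=np.load(n+'P.npy');F=np.load(n+'F.npy').astype(int)
    m=(F[...,2]>F[...,0]+40)&(P[...,0]>.68)&(P[...,1]>.1)&(P[...,1]<.25)&(P[...,2]>.12)&(P[...,2]<.26);q=P[m];print(n,m.sum(),q.min(0).round(3) if m.sum() else '',q.max(0).round(3) if m.sum() else '')
print(project(env.capture('top'),np.array([.748,.177,.23])-cab(.095,0,0)))
E
```

```text
0.84 [191.7, 248.3, 219.5, 278.8] [0.46048141 0.19716047 0.12985385]
0.58 [97.1, 222.6, 132.1, 258.3] [0.65344149 0.41331069 0.12529939]
scene 76 [0.718 0.148 0.166] [0.744 0.199 0.207]
top 15 [0.744 0.168 0.226] [0.753 0.188 0.233]
(array([192.95003523, 157.99506959]), np.float64(1.2655271835754884))
```

View pics/scene8.png

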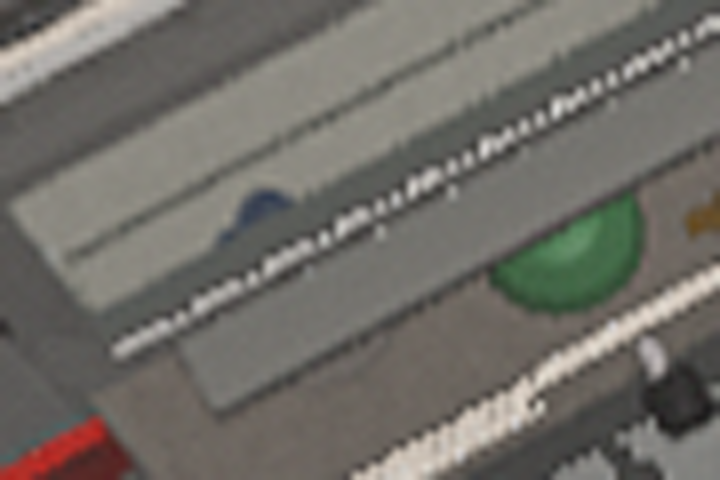

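View pics/top8.png

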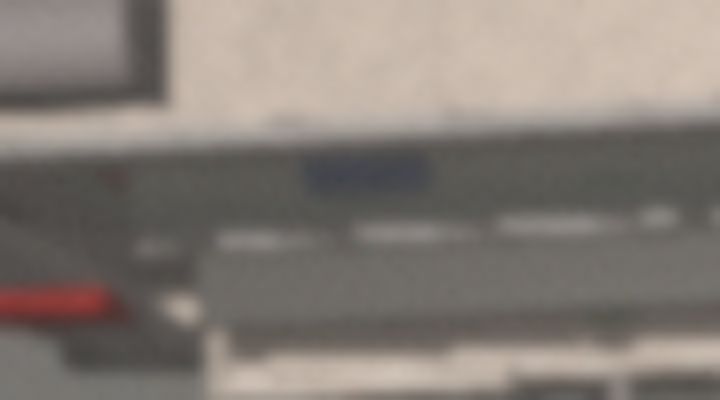

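The blue head shows through the glass in the top view at columns 188–203, rows 159–164, where an upright knee carried 95 mm forward should be. The paperweight and pointer are visible on the tray. Handing in.

```bash
python3 -c "
from h import *
env.finish_job();print(env.get_state()['clock'])"
```

```text
the job is handed in; nothing more can be done
the job is handed in; nothing more can be done
```

I raised the sash onto its catch and drew the tray out to its stop, then handed in at about 25 s with the arm clear. `finish_job` gives no verdict.

**Sash:** I pushed it up from under the lift rail until the standing push rose from 3.5 N to about 8 N with almost no travel, which I took as the buffer. The highest reading was 9.9 N. I then let it down slowly until the force on the fingers was about zero. It hangs with the rail underside at about 0.295 m, level with the mark's mid-height (also about 0.295 m). It was still there in the last picture.

**Tray:** I pinched the black knob and pulled it 95 mm until it would go no further. Depth readings after release put the knob centre 95 mm out.

**Bystanders:**
- The paperweight and the pointer handle are visible on the tray.
- In the last pictures only the top of the knee model shows, through the glass. It is where an upright knee carried 95 mm forward should be.
- I did not re-check the clamp. It was last seen on the tray part-way through the pull and only partly visible in the last full picture.
- The jar, vertebra, screwdriver and parts tray read within about 20 mm of their starting positions, which is about the detector's scatter.

**Disagreement found:** the cameras put the real fingertips about 10 mm behind the reported TCP, not the stated 22 mm ahead. Because of this, my first try at the rail came up in front of it without touching. I used the camera values from then on.

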